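Close the holding cabinet with the pull pole and set its vent

TASK

Close up the holding cabinet: take the pull pole from its rest, pass its hook through the ring high on the raised shutter and pull the shutter fully down with it, touching the shutter with nothing but the pole. Unhook the pole and put it back in the two notches of its rest, seated as it was with the hook down, and let go; then turn the vent handwheel on the box at the cabinet's right until its pointer stands at the one tall mark on the far side of the scale plate. Leave the pepper mill, spice jar and tape dispenser standing where they are.

Things in the scene. Friction and masses are not known exactly. Their poses are not given: they have to be found in the camera images.
- pole_grip (a point): Pull pole (0.13 kg): point to grip, on the axis of its flat black handle near the balance point. x along the pole to the hook, z opposite to the spur. Handle 20 mm wide (y), 28 mm tall (z), from 90 mm behind to 50 mm ahead of this point; then an 8 mm round steel shaft on the same axis to the hook. It lies in its rest, hook end away from the robot, spur down.
- pole_hook (a point): The bend at the end of the pole's shaft, on the shaft's axis, 180 mm ahead of the grip point. Here an 8 mm thick spur turns down (pole's -z), reaching 20 mm below the axis: this is the hook. Same axes as the grip point.
- rest_seat (a point): Fixed steel pole rest: where the grip point is when the pole is seated, 100 mm above the bench; x is where the seated pole points, z up. Two notched posts, 10 mm thick, flaring upward: 70 mm behind this point (notch 26 mm wide for the handle, floor 14 mm below) and 88 mm ahead (notch 15 mm wide for the shaft, floor 4 mm below). Tops at most 38 mm above this point.
- ring (a point): Centre of the shutter's pull ring: upright, 8 mm wire, 56 mm inside diameter. x goes through its hole to the cabinet, z up. About 40 mm free behind it; a 10 mm stem runs from its top to the shutter. The hook enters along x, spur down, shaft axis about 8 mm above this point; lowered, the spur drops behind the ring's lower wire and the shaft bears on the ring. Sinks with the shutter.
- shutter (a joint): How far the vertical sliding shutter has been lowered (m): 0 fully up, 0.150 fully down on the sill. It stays where it is left and takes a few newtons to pull down. The cabinet is a fixed steel box 300 mm wide, 190 mm deep, 360 mm tall; the ring stands 62 mm ahead of its front, and the wheel's box reaches 175 mm ahead of its front.
- wheel_centre (a point): Centre of the black vent handwheel (62 mm outside diameter, rim 10 mm thick, vertical axis, 115 mm above the bench) on a 62 mm tall box right of the cabinet. Its x axis points to the wheel's pointer, a thin steel pin on the rim, reaching 48 mm from the axis and bent down 18 mm. Grip across the rim from above, fingers clear of the pointer.
- vent_wheel (a joint): Angle of the vent handwheel (rad), growing counter-clockwise seen from above; 0 when the pointer is at the tall mark. Stops at -0.6 and 2.2; light friction (0.05 N m), it stays where it is left.
- vent_mark (a point): Top of the tall mark on the fixed scale plate under the wheel: an upright dark tab 12 x 5 mm, 14 mm tall, 49 mm from the wheel's axis on the side away from the robot; the other graduations are only low lines. Its top is 81 mm above the bench.
- pepper_mill: Wooden pepper mill, 58 mm wide, 160 mm tall, standing loose on the bench; origin at the centre of its underside. Leave it.
- spice_jar: Glass spice jar with a screw cap, alone near the front edge of the bench, 45 mm wide, 106 mm tall, standing loose on the bench; origin at the centre of its underside. Leave it.
- label_tape: Roll of pale tape in an open dispenser, 109 x 47 mm, 77 mm tall, standing loose on the bench; origin at the centre of its underside. Leave it.

How it is judged:
By the outcome, as a careful person would: the job done as asked, in the order asked, and still so for the second after the job is handed in, with the robot touching nothing.
It also fails if it takes over 70 s, if anything falls off the work surface, if the arm or the gripper's body presses on something with over 40 N, if the wrist force passes 120 N, or if a joint passes its speed limit or range.

ROBOT

A 6-joint arm with a two-finger parallel gripper is mounted at the origin on a cart in front of the work surface, level with it; the furniture and walls round the work are solid. World frame = base frame: x ahead of the robot, y to its left, z up, the work surface at z = 0. Lengths are in m, angles in rad, forces in N, time in s.
With the tool pointing down it reaches from about 0.35 to 0.775 m from the base axis. Payload 7.3 kg.
Tool frame: the origin (TCP) lies between the finger pads; the fingertips stand 8 mm ahead of it and the grasp point (between the pads) lies 11 mm behind it (robot.nose_length is the distance from the TCP to the fingertips, in m); z points along the fingers, y is the line along which they close (so a half turn about z gives the same grasp; the last joint's range is limited). The gripper opens to 92 mm and grips with 3 to 60 N. Pads are 19 mm wide; open, the fingers measure 130 mm over their backs; the gripper's body (75 mm by 190 mm) begins 47 mm behind the grasp point.
Start: joints at [-1.452, 0.342, 1.524, -0, 1.275, -0.146], TCP at [0.137, -0.507, 0.235] pointing down, gripper open.
Joint ranges: [-2.53, 2.53], [-0.77, 2.02], [0.04, 2.7], [-1, 4.14], [0.28, 2.66], [-3.11, 3.11]. Speed limits (rad/s): [2.57, 2.57, 3.14, 3.14, 3.14, 3.14].

INTERFACE

Orientations are given as [roll, pitch, yaw] about the fixed x, y, z axes, in that order (R = Rz(yaw) Ry(pitch) Rx(roll)).
In Python, from cell import robot gives the robot as it stands. The module is installed in compiled form; this text tells all that it offers.
- The arm moves only by the shell command python3 -m jog 'ROWS' [FORCE]. ROWS is JSON, a list that holds one entry, the list of rows, each a list of 5 numbers: the gripper's target within -1 to 1 (fully open at 1, half-way at 0, shut at -1), then the shift along the tool's x, y, z in m, then the turn about the tool's z in rad. A call has 1 to 5 rows; each row is the pose to reach, as a shift and turn from the pose commanded when the call began, along the tool's axes at that moment; what a row does not reach only later rows make up. A row lasts 1/12 s, in which the tool goes at most 41.7 mm and 7.16 degrees, less where a joint would pass 70% of its speed; a pose out of reach is approached as far as the arm can. A call with a gripper value outside its range is refused whole. The fingers move at their own pace and stop on an object; FORCE is the grip in N (left out, the last holds). Time passes only in rows, so rows that repeat a pose let the fingers close. It gives the time, the measured TCP pose, the force, the opening and the grip force at its end, in the units of the state.
- robot.observe(): the state, without advancing time (a new reading comes with each control period).
- robot.read_camera(name): name is "side" or "top"; returns the picture (384x512x3 uint8, red, green, blue); there is no depth.
- robot.camera_model(name): a dict with "camera_matrix" (3x3 intrinsics, pixels), "dist_coeffs" ([k1, k2, p1, p2, k3] as OpenCV has them; the pictures are not rectified), "position" and "attitude" of the camera in the world. Camera axes: x right, y down, z forward; pixel columns grow to the right and rows downward; lengths in m; the calibration is good to about 2 mm. A picture is of the moment at which its call begins. camera_model takes no time and is no camera call.
- robot.hand_in(): hands the job in; it is judged then, once.
The state is a dict: "time": time; "qpos": joint angles; "qvel": joint speeds; "joint_efforts": joint torques, N m; "tool_pos": TCP position; "tool_rot": TCP orientation; "contact_force": force on the tool from outside, world axes, zero at the start; "torque": the same for the moment, N m; "opening": finger opening in m; "grip_force": force on a finger pad.
Only numpy, scipy, OpenCV 4.12 (cv2) and the standard library are available. Lean on these libraries where they do the work, as an engineer would, in place of code of your own. Each camera call takes 0.05 s, during which the arm holds its last target. There are 200 camera calls.

## Working session

There is one attempt and no reset: what is moved stays moved. The work goes in short steps, Python scripts to look and compute and a shell command to move; the robot and the scene stay as the last step left them, time stands still between calls to the robot, and variables do not carry over. Pictures are saved under pics/ and viewed, at most 10 in all, crops included, and the job is handed in when it is done.

```bash
mkdir -p pics; ls; python3 - <<'E'
from cell import robot
import cv2
for n in("side","top"):
    cv2.imwrite(f"pics/{n}0.png",cv2.cvtColor(robot.read_camera(n),cv2.COLOR_RGB2BGR))
    print(robot.camera_model(n))
print(robot.observe(),robot.nose_length)
E
```

```text
pics
{'camera_matrix': array([[375.5276102 ,   0.        , 257.69988039],
       [  0.        , 375.5276102 , 196.21235723],
       [  0.        ,   0.        ,   1.        ]]), 'dist_coeffs': array([-0.02603027,  0.        ,  0.        ,  0.        ,  0.        ]), 'position': array([0.5345521 , 0.87448882, 0.7979217 ]), 'attitude': array([-2.14741064, -0.01655122, -3.1311681 ])}
{'camera_matrix': array([[397.26457774,   0.        , 253.36882596],
       [  0.        , 397.26457774, 198.58516179],
       [  0.        ,   0.        ,   1.        ]]), 'dist_coeffs': array([-0.13174154,  0.        ,  0.        ,  0.        ,  0.        ]), 'position': array([-0.2787533 , -0.45293462,  1.36556311]), 'attitude': array([-2.48532399,  0.00845506, -1.11186024])}
{'time': 0.1, 'qpos': array([-1.45195661e+00,  3.42661113e-01,  1.52491141e+00,  7.22009829e-06,
        1.27538352e+00, -1.45986680e-01]), 'qvel': array([-0.00040463, -0.00010657, -0.00312995, -0.00105523, -0.00096718,
        0.00060094]), 'joint_efforts': array([ 4.04111879e-04, -4.32005095e+01, -2.44693315e+01,  7.19221216e-02,
        5.26156963e-02, -4.45840988e-05]), 'tool_pos': array([ 0.13740369, -0.50634555,  0.23411378]), 'tool_rot': array([-3.14024478e+00, -2.05160571e-04,  2.64824155e-01]), 'contact_force': array([-0.4363215 ,  0.60275167, -0.3260229 ]), 'torque': array([ 0.03171333, -0.01458914,  0.04959803]), 'grip_force': 0.0, 'opening': 0.09187251766363817} 0.008
```

View pics/side0.png

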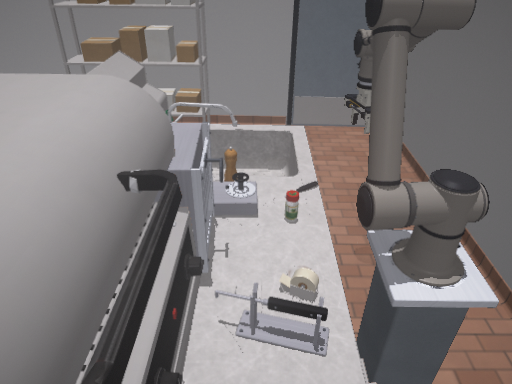

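View pics/top0.png

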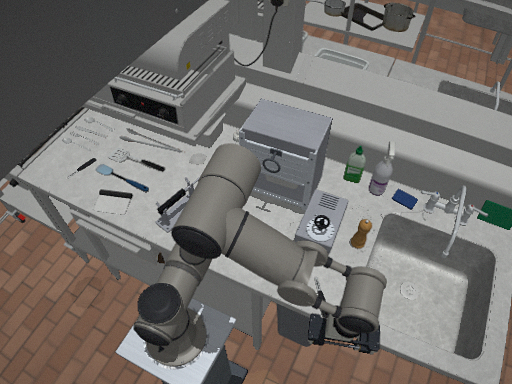

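The side view shows the rest with the pole at (240–328, 290–345), the tape at (303,283), the jar at (292,203), the wheel at (240,183) and the mill at (231,163). The top view shows the ring at (271,165), the wheel at (321,225) and the pole's rest partly hidden at (175,205). Next I'll make enlarged crops.

```bash
cat > h.py <<'E'
import numpy as np, cv2
from scipy.spatial.transform import Rotation as R
from cell import robot
def pic(n): return cv2.cvtColor(robot.read_camera(n),cv2.COLOR_RGB2BGR)
def cam(n):
    m=robot.camera_model(n); return m,R.from_euler('xyz',m['attitude']).as_matrix()
def px(n,P):
    m,A=cam(n); P=np.atleast_2d(P).astype(float)
    return cv2.projectPoints(P,cv2.Rodrigues(A.T)[0],-A.T@m['position'],m['camera_matrix'],m['dist_coeffs'])[0][:,0]
def ray(n,uv):
    m,A=cam(n); p=cv2.undistortPoints(np.array([[uv]],float),m['camera_matrix'],m['dist_coeffs'])[0,0]
    return m['position'],A@np.array([p[0],p[1],1])
def atz(n,uv,z):
    o,d=ray(n,uv); return o+d*(z-o[2])/d[2]
def tri(a,b):
    o,d=ray('side',a); p,e=ray('top',b)
    s=np.linalg.lstsq(np.c_[d,-e],p-o,rcond=None)[0]; x,y=o+d*s[0],p+e*s[1]
    return (x+y)/2,np.linalg.norm(x-y)
def crop(im,x0,y0,w,h,k):  # enlarge with ticks every 10 px
    c=cv2.resize(im[y0:y0+h,x0:x0+w],None,fx=k,fy=k,interpolation=cv2.INTER_CUBIC)
    for u in range(-(-x0//10)*10,x0+w,10):
        cv2.line(c,(int((u-x0+.5)*k),0),(int((u-x0+.5)*k),6),(0,0,255) if u%50 else (0,255,0),1)
    for v in range(-(-y0//10)*10,y0+h,10):
        cv2.line(c,(0,int((v-y0+.5)*k)),(6,int((v-y0+.5)*k)),(0,0,255) if v%50 else (0,255,0),1)
    return c
E
python3 - <<'E'
from h import *
s=pic('side');t=pic('top')
a=np.vstack([crop(s,205,260,130,100,6)[:, :780],]); 
cv2.imwrite('pics/c1.png',a)
b=np.hstack([crop(s,190,130,80,60,5),crop(t,290,190,80,60,5)]);c=np.hstack([crop(t,150,160,80,60,5),crop(t,240,140,80,60,5)])
cv2.imwrite('pics/c2.png',np.vstack([b,c]))
E
```

```text
(no output)
```

View pics/c1.png

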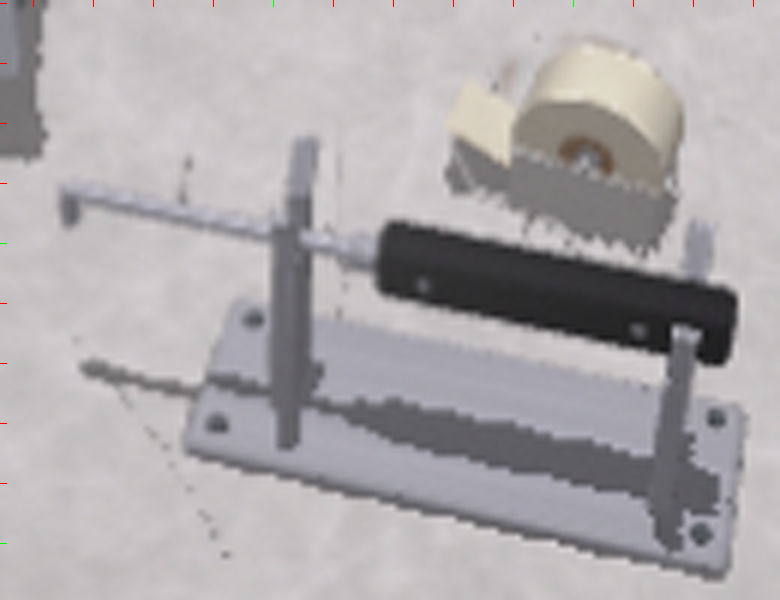

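View pics/c2.png

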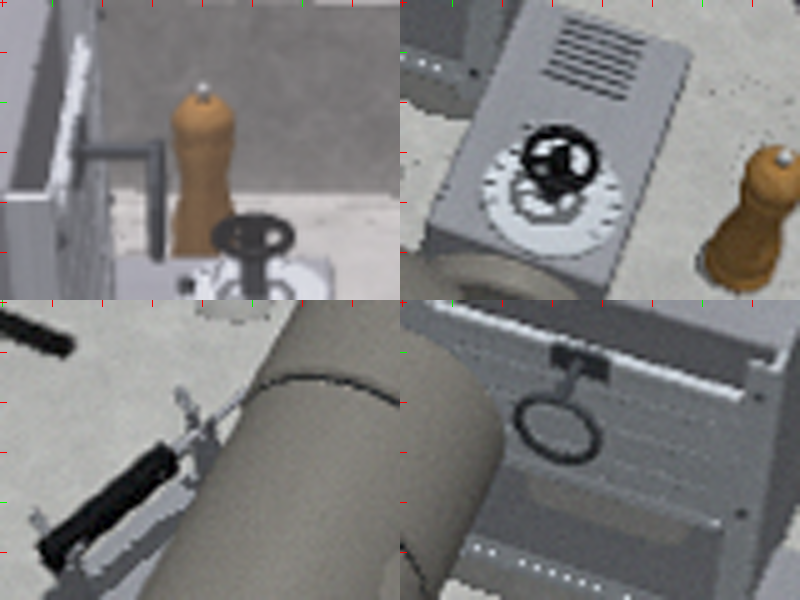

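Crop 1 shows the pole axis running from the hook bend at side px (215.3,291.5) to the handle back at about (326.7,314), with the tape just behind it. Crop 2 puts the ring at side (221.1,169.7) and top (271.1,165.5), and the wheel at side (240.1,176.9) and top (321.5,221.5). I can't make out the pointer yet.

```bash
python3 - <<'E'
from h import *
np.set_printoptions(precision=4,suppress=True)
u=lambda X,Y:(205+X/6-.5,260+Y/6-.5)
for X,Y in[(65,192),(380,256),(733,327)]: print('pole',atz('side',u(X,Y),.1))
print('pole tri back/front',tri(u(733,327),(159.5,210.5)),tri(u(380,256),(182.5,191.5)))
print('top@z',atz('top',(159.5,210.5),.1),atz('top',(182.5,191.5),.1))
print('ring',tri((221.1,169.7),(271.1,165.5)))
print('wheel',atz('side',(240.1,176.9),.115),atz('top',(321.5,221.5),.115))
print('tab side',atz('side',(190+187/5-.5,130+285/5-.5),.074))
s=pic('side');t=pic('top')
cv2.imwrite('pics/c3.png',np.hstack([crop(s,213,160,50,75,8),crop(t,300,205,50,75,8)]))
c=atz('top',(321.5,221.5),.115)
for n in('side','top'):
  print(n,[ (a,px(n,[c[0]+.046*np.cos(a),c[1]+.046*np.sin(a),.1])[0].round(0)) for a in np.arange(-3,3.1,.5)])
E
```

```text
pole [0.6335 0.233  0.1   ]
pole [0.5052 0.2633 0.1   ]
pole [0.3694 0.2953 0.1   ]
pole tri back/front (array([0.3712, 0.2963, 0.1023]), np.float64(0.0031083363831425135)) (array([0.5013, 0.2656, 0.0993]), np.float64(0.009034848395128192))
top@z [0.3739 0.2971 0.1   ] [0.4961 0.2662 0.1   ]
ring (array([ 0.6391, -0.0632,  0.2751]), np.float64(0.002512520741932398))
wheel [ 0.5992 -0.3017  0.115 ] [ 0.5947 -0.2993  0.115 ]
tab side [ 0.648  -0.3003  0.074 ]
side [(np.float64(-3.0), array([254., 180.])), (np.float64(-2.5), array([252., 177.])), (np.float64(-2.0), array([247., 175.])), (np.float64(-1.5), array([241., 175.])), (np.float64(-1.0), array([235., 175.])), (np.float64(-0.5), array([231., 178.])), (np.float64(0.0), array([229., 181.])), (np.float64(0.5), array([230., 184.])), (np.float64(1.0), array([234., 186.])), (np.float64(1.5), array([240., 187.])), (np.float64(2.0), array([246., 187.])), (np.float64(2.5), array([251., 185.])), (np.float64(3.0), array([254., 182.]))]
top [(np.float64(-3.0), array([318., 233.])), (np.float64(-2.5), array([324., 234.])), (np.float64(-2.0), array([330., 231.])), (np.float64(-1.5), array([333., 227.])), (np.float64(-1.0), array([333., 223.])), (np.float64(-0.5), array([330., 218.])), (np.float64(0.0), array([325., 215.])), (np.float64(0.5), array([319., 214.])), (np.float64(1.0), array([314., 215.])), (np.float64(1.5), array([310., 219.])), (np.float64(2.0), array([309., 223.])), (np.float64(2.5), array([311., 228.])), (np.float64(3.0), array([315., 232.]))]
```

View pics/c3.png

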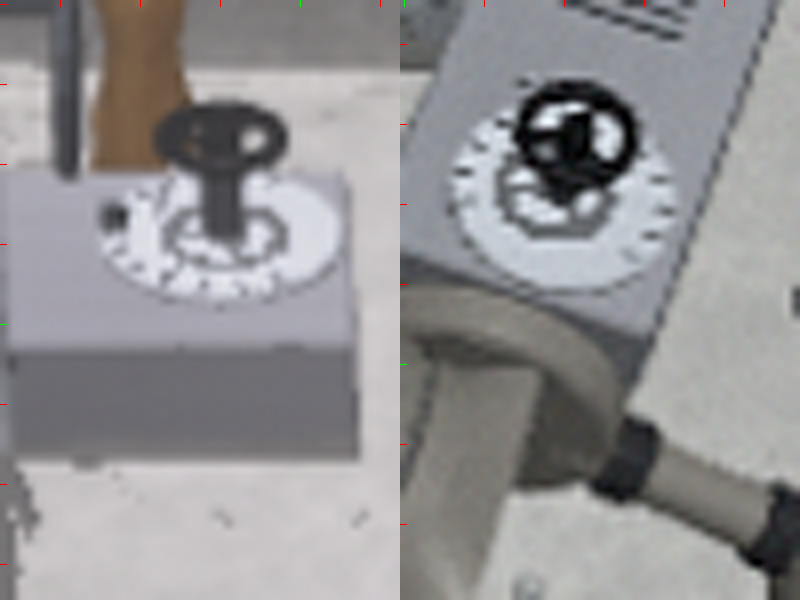

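The tall tab is at side px (226.6,186.6), on the far side. The pointer still isn't clear, so I'll leave it for later. Next I'll get the cabinet yaw, the positions of the loose objects and the first path.

```bash
cat >> h.py <<'E'
def plan(*wps,start=None):
    """wps: (x,y,z,yaw) TCP; prints tool-frame dx dy dz turn, rows needed"""
    if start is None:
        s=robot.observe(); start=(*s['tool_pos'],s['tool_rot'][2]); print('now',np.round(start,4),s['contact_force'].round(1),round(s['opening'],4))
    p=np.array(start,float)
    for w in wps:
        w=np.array(w,float); c,s=np.cos(p[3]),np.sin(p[3]); d=w-p
        print(np.round([c*d[0]+s*d[1], s*d[0]-c*d[1], -d[2], -d[3]],4),'rows',round(max(np.linalg.norm(d[:3])/.0417,abs(d[3])/.125),2))
        p=w
E
python3 - <<'E'
from h import *
np.set_printoptions(precision=4,suppress=True)
for z in(.34,.30,.27):
  a,b=atz('top',(245.5,139.5),z),atz('top',(308.5,158.9),z); d=b-a; print(z,a,b,'normal yaw',np.arctan2(-d[1],d[0])-np.pi/2+0, np.arctan2(d[1],d[0])+np.pi/2)
a,b=atz('top',(240+80/5-.5,140+245/5-.5),.02),atz('top',(240+230/5-.5,140+292/5-.5),.02);d=b-a;print('sill',a,b,np.arctan2(d[1],d[0])+np.pi/2)
# wheel box front bottom/ side edges (side view crop c3)
q=lambda X,Y:(213+X/8-.5,160+Y/8-.5)
a,b=atz('side',q(20,350),.062),atz('side',q(355,347),.062);d=a-b;print('box left top edge',a,b,np.arctan2(d[1],d[0]))
c=atz('side',q(345,172),.062);d=c-b;print('box near edge',c,np.arctan2(d[1],d[0])+np.pi/2)
print('jar',atz('side',(292,215),0),'tape',atz('side',(205+590/6,260+215/6),0), atz('side',(205+450/6,260+190/6),0),atz('side',(205+660/6,260+250/6),0),'mill',atz('top',(290+735/5-80,190+280/5),0))
plan((.25,-.42,.25,-.1),(.43,-.2,.25,-.232),(.45,.0,.25,-.232),(.47,.15,.25,-.232),(.486,.2677,.2,-.232),(.486,.2677,.089,-.232))
E
```

```text
0.34 [0.6598 0.0529 0.34  ] [ 0.6698 -0.1922  0.34  ] normal yaw -0.04081870784628494 0.04081870784628494
0.3 [0.6964 0.0726 0.3   ] [ 0.7068 -0.1821  0.3   ] normal yaw -0.04081870784628494 0.04081870784628494
0.27 [0.7238 0.0874 0.27  ] [ 0.7345 -0.1744  0.27  ] normal yaw -0.04081870784628494 0.04081870784628494
sill [0.6991 0.0326 0.02  ] [ 0.7087 -0.1057  0.02  ] 0.06948170616366256
box left top edge [ 0.6824 -0.207   0.062 ] [ 0.5366 -0.2145  0.062 ] 0.05097437073857202
box near edge [ 0.5432 -0.364   0.062 ] 0.04428821683340489
jar [ 0.4084 -0.2321  0.    ] tape [0.402  0.1508 0.    ] [0.4664 0.137  0.    ] [0.3719 0.1709 0.    ] mill [ 0.6256 -0.456   0.    ]
now [ 0.1374 -0.5066  0.2345  0.2648] [-0.3  0.1 -0.6] 0.0917
[ 0.1313 -0.0541 -0.0155  0.3648] rows 3.43
[ 0.1571 -0.2369 -0.      0.132 ] rows 6.82
[-0.0265 -0.1992 -0.     -0.    ] rows 4.82
[-0.015  -0.1506 -0.     -0.    ] rows 3.63
[-0.0115 -0.1182  0.05   -0.    ] rows 3.09
[ 0.    -0.     0.111 -0.   ] rows 2.66
```

```bash
python3 -m jog '[[[1,0.033,-0.014,-0.004,0.09],[1,0.066,-0.027,-0.008,0.18],[1,0.099,-0.041,-0.012,0.27],[1,0.131,-0.054,-0.016,0.365],[1,0.131,-0.054,-0.016,0.365]]]' && python3 -m jog '[[[1,0.022,-0.034,0,0.027],[1,0.045,-0.068,0,0.053],[1,0.067,-0.102,0,0.08],[1,0.09,-0.135,0,0.106],[1,0.112,-0.169,0,0.132]]]'; python3 - <<'E'
from h import *
plan((.45,.0,.25,-.232),(.47,.15,.25,-.232),(.486,.2677,.2,-.232))
E
```

```text
time: 0.72
tool_pos: [0.2535, -0.4172, 0.2517]
tool_rot: [-3.141, -0.002, -0.102]
contact_force: [1.2, 0.2, 0.6]
opening: 0.0918
grip_force: 0.0
time: 1.13
tool_pos: [0.3788, -0.2623, 0.2508]
tool_rot: [3.141, -0.0, -0.233]
contact_force: [0.2, -0.3, 0.5]
opening: 0.0918
grip_force: 0.0
now [ 0.3788 -0.2623  0.2508 -0.2332] [ 0.2 -0.3  0.5] 0.0918
[ 0.0087 -0.2717  0.0008 -0.0012] rows 6.52
[-0.015  -0.1506 -0.     -0.    ] rows 3.63
[-0.0115 -0.1182  0.05   -0.    ] rows 3.09
```

```bash
python3 -m jog '[[[1,-0.001,-0.036,0,0],[1,-0.002,-0.072,0,0],[1,-0.003,-0.108,0,0],[1,-0.005,-0.144,0,0],[1,-0.006,-0.18,0,0]]]' && python3 -m jog '[[[1,-0.001,-0.036,0,0],[1,-0.002,-0.072,0,0],[1,-0.003,-0.108,0,0],[1,-0.005,-0.144,0,0],[1,-0.006,-0.18,0,0]]]' && python3 -m jog '[[[1,-0.001,-0.036,0.01,0],[1,-0.002,-0.072,0.02,0],[1,-0.003,-0.108,0.03,0],[1,-0.005,-0.144,0.04,0],[1,-0.006,-0.18,0.05,0]]]'; python3 - <<'E'
from h import *
plan((.486,.2677,.2,-.232),(.486,.2677,.089,-.232))
E
```

```text
time: 1.55
tool_pos: [0.4135, -0.0855, 0.2507]
tool_rot: [3.141, -0.0, -0.231]
contact_force: [0.7, -0.3, 0.2]
opening: 0.0919
grip_force: 0.0
time: 1.97
tool_pos: [0.4493, 0.0911, 0.2508]
tool_rot: [3.141, -0.0, -0.231]
contact_force: [0.7, -0.1, 0.7]
opening: 0.0918
grip_force: 0.0
time: 2.38
tool_pos: [0.4851, 0.2677, 0.2]
tool_rot: [3.141, -0.0, -0.231]
contact_force: [1.4, -0.7, 0.6]
opening: 0.0915
grip_force: 0.0
now [ 0.4851  0.2677  0.2    -0.2311] [ 1.4 -0.7  0.6] 0.0915
[ 0.0009 -0.0002  0.      0.0009] rows 0.02
[ 0.    -0.     0.111 -0.   ] rows 2.66
```

```bash
python3 -m jog '[[[1,0.001,0,0.03,0],[1,0.001,0,0.06,0],[1,0.001,0,0.09,0],[1,0.001,0,0.111,0],[1,0.001,0,0.111,0]]]' && python3 -m jog '[[[-0.3,0,0,0,0],[-0.5,0,0,0,0],[-1,0,0,0,0],[-1,0,0,0,0],[-1,0,0,0,0]]]' 10; python3 - <<'E'
from h import *
s=pic('side');t=pic('top')
cv2.imwrite('pics/g1.png',np.hstack([crop(s,205,240,140,105,4)[:, :400],crop(t,290,190,70,105,4)]) if 0 else np.vstack([crop(s,205,245,130,90,6)]))
plan()
E
```

```text
time: 2.8
tool_pos: [0.4832, 0.2646, 0.0851]
tool_rot: [3.136, 0.007, -0.231]
contact_force: [-0.8, -0.2, -0.9]
opening: 0.0915
grip_force: 0.0
time: 3.22
tool_pos: [0.4865, 0.2662, 0.091]
tool_rot: [-3.14, -0.002, -0.232]
contact_force: [0.3, 0.9, -0.1]
opening: 0.0632
grip_force: 0.0
now [ 0.4861  0.2661  0.0905 -0.2322] [ 0.8  0.2 -0.3] 0.0549
```

View pics/g1.png

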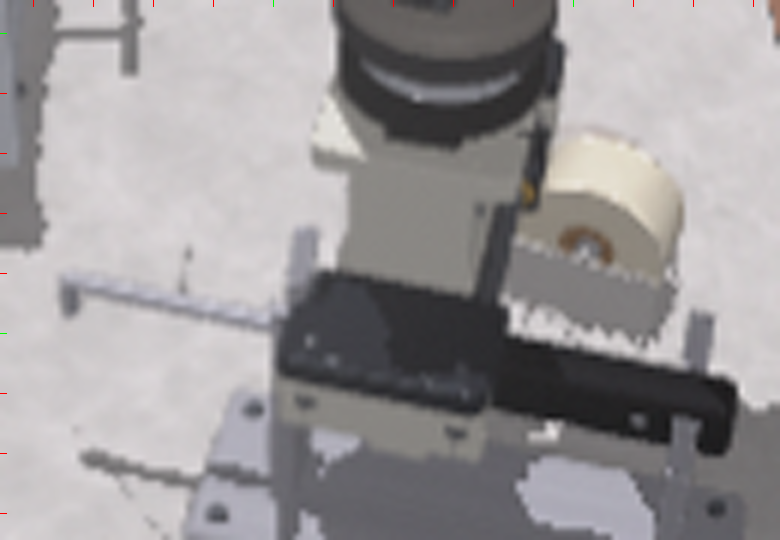

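The pole sits between the closing fingers and the gripper is clear of the posts, with the tape about 10 cm away. I'll keep closing.

```bash
python3 -m jog '[[[-1,0,0,0,0],[-1,0,0,0,0],[-1,0,0,0,0],[-1,0,0,0,0],[-1,0,0,0,0]]]' 10 && python3 -m jog '[[[-1,0,0,0,0],[-1,0,0,0,0],[-1,0,0,0,0],[-1,0,0,0,0],[-1,0,0,0,0]]]' 60
```

```text
time: 3.73
tool_pos: [0.4858, 0.2661, 0.0897]
tool_rot: [-3.142, -0.0, -0.232]
contact_force: [0.5, 1.0, 0.2]
opening: 0.0216
grip_force: 0.3
time: 4.15
tool_pos: [0.4858, 0.2661, 0.0897]
tool_rot: [3.142, -0.0, -0.232]
contact_force: [0.1, -0.0, -0.1]
opening: 0.0199
grip_force: 59.9
```

```bash
python3 -m jog '[[[-1,0,0,-0.02,0],[-1,0,0,-0.06,0],[-1,0,0,-0.1,0],[-1,0,0,-0.14,0],[-1,0,0,-0.183,0]]]'; python3 - <<'E'
from h import *
plan((.4292,-.0725,.273,.045))
E
```

```text
time: 4.57
tool_pos: [0.4851, 0.2657, 0.2727]
tool_rot: [3.141, 0.001, -0.232]
contact_force: [0.9, 0.9, -1.7]
opening: 0.0196
grip_force: 59.9
now [ 0.4851  0.2657  0.2727 -0.2321] [ 0.9  0.9 -1.7] 0.0196
[ 2.340e-02  3.420e-01 -3.000e-04 -2.771e-01] rows 8.22
```

```bash
python3 -m jog '[[[-1,0.002,0.034,0,-0.028],[-1,0.005,0.068,0,-0.055],[-1,0.007,0.103,0,-0.083],[-1,0.009,0.137,0,-0.11],[-1,0.012,0.171,0,-0.138]]]'; python3 - <<'E'
from h import *
plan((.4292,-.0725,.273,.045))
E
```

```text
time: 4.98
tool_pos: [0.4571, 0.0955, 0.2712]
tool_rot: [3.141, 0.0, -0.092]
contact_force: [0.8, 1.2, -1.0]
opening: 0.0195
grip_force: 59.9
now [ 0.4571  0.0955  0.2712 -0.0922] [ 0.8  1.2 -1. ] 0.0195
[-0.0123  0.1699 -0.0018 -0.1372] rows 4.08
```

```bash
python3 -m jog '[[[-1,-0.003,0.04,0,-0.034],[-1,-0.006,0.08,-0.001,-0.069],[-1,-0.009,0.12,-0.001,-0.1],[-1,-0.012,0.16,-0.002,-0.13],[-1,-0.012,0.17,-0.002,-0.137]]]' && python3 -m jog '[[[-1,0,0,0,0],[-1,0,0,0,0]]]'; python3 - <<'E'
from h import *
s=pic('side');t=pic('top')
plan()
o=robot.observe();y=o['tool_rot'][2];p=o['tool_pos']
d=np.array([np.cos(y),np.sin(y),0]); hook=p+.15*d+[0,0,.0103]
print('pred hook px',px('side',hook),px('top',hook),hook)
cv2.imwrite('pics/r1.png',np.hstack([crop(s,190,130,66,80,6),crop(t,232,130,66,80,6)]))
E
```

```text
time: 5.4
tool_pos: [0.4289, -0.0757, 0.2734]
tool_rot: [3.139, 0.001, 0.041]
contact_force: [-0.2, -0.4, -1.2]
opening: 0.0197
grip_force: 59.9
time: 5.57
tool_pos: [0.4299, -0.0716, 0.2732]
tool_rot: [-3.141, 0.0, 0.04]
contact_force: [-0.1, -0.8, -2.5]
opening: 0.0196
grip_force: 59.9
now [ 0.4301 -0.0704  0.2732  0.0433] [ 1.4  0.8 -1.2] 0.0194
pred hook px [[242.15870813 167.6544083 ]] [[264.67392248 174.60417648]] [ 0.57999758 -0.06388078  0.28354514]
```

View pics/r1.png

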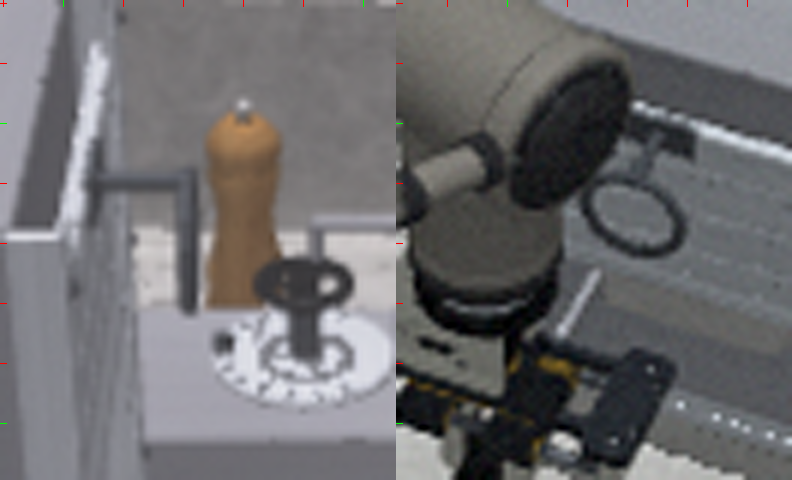

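The hook is seen at side (242.5,166.5) and top (265.2,174.8), matching the prediction within 1 px. The ring is at side (220.8,169.8) and top (271.2,165.7), as before. I'll insert it now.

```bash
python3 -m jog '[[[-1,0.02,0.003,0,0],[-1,0.04,0.003,0,0],[-1,0.06,0.003,0,0],[-1,0.081,0.003,0,0],[-1,0.081,0.003,0,0]]]' && python3 -m jog '[[[-1,0,0,0.004,0],[-1,0,0,0.008,0],[-1,0,0,0.012,0],[-1,0,0,0.016,0],[-1,0,0,0.02,0]]]'; python3 - <<'E'
from h import *
s=pic('side');t=pic('top')
plan()
cv2.imwrite('pics/r2.png',np.hstack([crop(s,190,130,66,80,6),crop(t,232,130,66,80,6)]))
E
```

```text
time: 6.08
tool_pos: [0.5142, -0.0691, 0.2727]
tool_rot: [-3.141, -0.001, 0.046]
contact_force: [-0.3, 0.7, -2.0]
opening: 0.0198
grip_force: 59.9
time: 6.5
tool_pos: [0.5107, -0.0706, 0.253]
tool_rot: [3.142, 0.0, 0.043]
contact_force: [0.1, -0.9, -0.6]
opening: 0.0196
grip_force: 59.9
now [ 0.5106 -0.0707  0.2527  0.0425] [ 0.1  0.5 -1.1] 0.0198
```

View pics/r2.png

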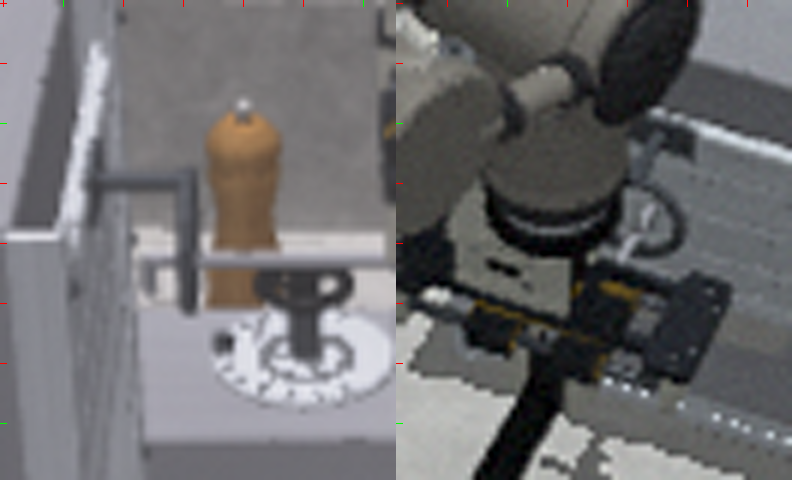

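The hook bend is at side (213.7,173), behind the ring's wire (221), and the shaft runs through the hole. Now I'll pull down.

```bash
python3 -m jog '[[[-1,0,0,0.006,0],[-1,0,0,0.012,0],[-1,0,0,0.018,0],[-1,0,0,0.024,0],[-1,0,0,0.03,0]]]' && python3 -m jog '[[[-1,0,0,0.008,0],[-1,0,0,0.016,0],[-1,0,0,0.024,0],[-1,0,0,0.032,0],[-1,0,0,0.04,0]]]'
```

```text
time: 7.02
tool_pos: [0.5114, -0.0709, 0.2229]
tool_rot: [3.141, -0.001, 0.043]
contact_force: [0.0, -0.3, 1.4]
opening: 0.0198
grip_force: 59.9
time: 7.43
tool_pos: [0.5113, -0.0708, 0.1825]
tool_rot: [3.141, -0.0, 0.043]
contact_force: [0.5, -0.6, 0.2]
opening: 0.0196
grip_force: 59.9
```

```bash
python3 -m jog '[[[-1,0,0,0.008,0],[-1,0,0,0.016,0],[-1,0,0,0.024,0],[-1,0,0,0.032,0],[-1,0,0,0.04,0]]]' && python3 -m jog '[[[-1,0,0,0.007,0],[-1,0,0,0.014,0],[-1,0,0,0.021,0],[-1,0,0,0.028,0],[-1,0,0,0.035,0]]]';  python3 - <<'E'
from h import *
s=pic('side')
plan()
cv2.imwrite('pics/r3.png',crop(s,180,120,100,110,5))
E
```

```text
time: 7.85
tool_pos: [0.5113, -0.0708, 0.1426]
tool_rot: [3.141, -0.0, 0.043]
contact_force: [-0.2, -0.8, 0.9]
opening: 0.0196
grip_force: 59.9
time: 8.27
tool_pos: [0.5113, -0.071, 0.108]
tool_rot: [3.141, -0.0, 0.043]
contact_force: [-1.6, -1.8, 6.0]
opening: 0.02
grip_force: 60.0
now [ 0.5109 -0.0708  0.1069  0.0425] [-1.3 -0.4  3.9] 0.02
```

View pics/r3.png

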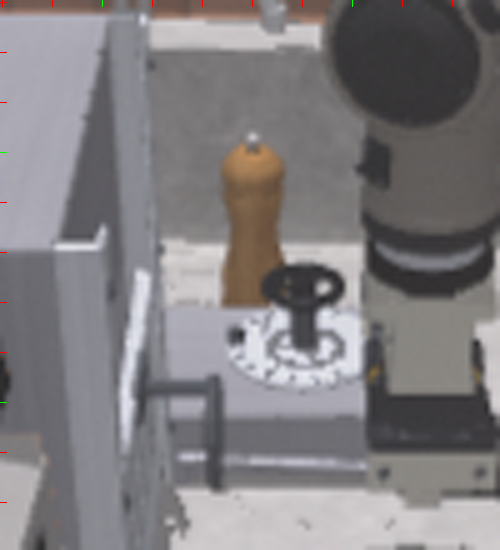

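The ring has come down to side v≈206, with the shaft through it and nearly level. A bit more travel remains to the sill.

```bash
python3 -m jog '[[[-1,0,0,0.003,0],[-1,0,0,0.006,0],[-1,0,0,0.009,0],[-1,0,0,0.012,0],[-1,0,0,0.012,0]]]' && python3 -m jog '[[[-1,0,0,0.001,0],[-1,0,0,0.002,0],[-1,0,0,0.003,0],[-1,0,0,0.004,0],[-1,0,0,0.004,0]]]' 
```

```text
time: 8.73
tool_pos: [0.5114, -0.0707, 0.0962]
tool_rot: [3.142, -0.0, 0.043]
contact_force: [-1.7, -0.2, 3.5]
opening: 0.0198
grip_force: 60.0
time: 9.15
tool_pos: [0.5116, -0.0708, 0.0925]
tool_rot: [3.141, -0.001, 0.043]
contact_force: [-0.6, 0.1, 4.6]
opening: 0.0194
grip_force: 60.0
```

```bash
python3 -m jog '[[[-1,0,0,0.002,0],[-1,0,0,0.004,0],[-1,0,0,0.004,0]]]' && python3 -m jog '[[[-1,0,0,0.002,0],[-1,0,0,0.004,0],[-1,0,0,0.004,0]]]'  && python3 -m jog '[[[-1,0,0,0.002,0],[-1,0,0,0.004,0],[-1,0,0,0.004,0]]]'; python3 - <<'E'
from h import *
s=pic('side'); plan()
cv2.imwrite('pics/r4.png',crop(s,180,120,100,110,5))
# ring centre row at z=.125 and neighbours, x of ring in image
for z in(.135,.13,.125,.12): print(z,px('side',[.637,-.063,z]))
E
```

```text
time: 9.4
tool_pos: [0.512, -0.0709, 0.0885]
tool_rot: [3.141, -0.002, 0.043]
contact_force: [1.0, 1.0, 5.5]
opening: 0.0198
grip_force: 60.0
time: 9.65
tool_pos: [0.5122, -0.0709, 0.0847]
tool_rot: [3.141, -0.002, 0.043]
contact_force: [1.8, 1.3, 5.9]
opening: 0.0199
grip_force: 60.0
time: 9.9
tool_pos: [0.5122, -0.0708, 0.0807]
tool_rot: [3.141, -0.002, 0.043]
contact_force: [2.0, 0.8, 5.7]
opening: 0.0195
grip_force: 60.0
now [ 0.5121 -0.0708  0.0807  0.043 ] [1.4 0.7 5.8] 0.0197
0.135 [[223.78901612 210.18899006]]
0.13 [[223.84259229 211.52395253]]
0.125 [[223.89593655 212.85257391]]
0.12 [[223.94905028 214.17489668]]
```

```bash
cat >> h.py <<'E'
def ringrow(im5,ref='pics/r3.png'):  # shutter shift in px since r3, via white shutter edge + stem template
    a=cv2.imread(ref)
    out=[]
    for x0,x1,y0,y1 in[(140,230,370,440),(112,140,380,440),(200,230,370,440)]:
        T=a[y0:y1,x0:x1]; S=im5[y0-60:min(y1+80,550),x0:x1]
        r=cv2.matchTemplate(S,T,cv2.TM_CCOEFF_NORMED); _,v,_,l=cv2.minMaxLoc(r); out.append(((l[1]-60)/5,round(v,3)))
    return out
E
python3 - <<'E'
from h import *
b=cv2.imread('pics/r4.png'); print(ringrow(b))
# shaft line rows: bright-shaft row for columns between ring and gripper (u 228..250), from both pics
for f in('pics/r3.png','pics/r4.png'):
    g=cv2.cvtColor(cv2.imread(f),cv2.COLOR_BGR2GRAY).astype(int)
    print(f,[(X,430+int(np.argmax(g[430:490,X])),int(g[430:490,X].max())) for X in range(170,365,25)])
E
```

```text
[(0.0, 1.0), (0.0, 1.0), (0.0, 1.0)]
pics/r3.png [(170, 474, 131), (195, 457, 186), (220, 489, 106), (245, 489, 177), (270, 461, 184), (295, 462, 191), (320, 489, 174), (345, 489, 168)]
pics/r4.png [(170, 471, 130), (195, 489, 173), (220, 489, 106), (245, 489, 178), (270, 489, 176), (295, 489, 172), (320, 482, 161), (345, 487, 165)]
```

```bash
python3 - <<'E'
from h import *
a=cv2.imread('pics/r1.png')[:, :396]   # k=6, x0=190,y0=130 ; rescale to k=5
b=cv2.imread('pics/r4.png')            # k=5, x0=180,y0=120
a=cv2.resize(a,None,fx=5/6,fy=5/6)
T=a[int(135):int(180),75:165]  # stem top region
r=cv2.matchTemplate(b,T,cv2.TM_CCOEFF_NORMED);_,v,_,l=cv2.minMaxLoc(r)
print('shift px',(l[0]/5+180)-(75/5+190),(l[1]/5+120)-(135/5+130),v)
for z in(.311,.275):
  p=px('side',[.655,-.063,z])[0]
  for d in(.13,.135,.14,.145,.15,.155): print(z,d,(px('side',[.655,-.063,z-d])[0]-p).round(1))
E
```

```text
shift px 2.0 37.19999999999999 0.7787191271781921
0.311 0.13 [ 1.9 38.8]
0.311 0.135 [ 2.  40.2]
0.311 0.14 [ 2.1 41.6]
0.311 0.145 [ 2.2 43. ]
0.311 0.15 [ 2.2 44.4]
0.311 0.155 [ 2.3 45.7]
0.275 0.13 [ 1.9 37.5]
0.275 0.135 [ 2.  38.8]
0.275 0.14 [ 2.  40.1]
0.275 0.145 [ 2.1 41.5]
0.275 0.15 [ 2.2 42.8]
0.275 0.155 [ 2.2 44.1]
```

```bash
python3 - <<'E'
from h import *
n=np.array([np.cos(.045),np.sin(.045),0]); 
def onplane(c,uv,off):
    o,d=ray(c,uv); q=np.array([.638,-.063,0])+off*n
    return (o+d*(n@(q-o))/(n@d)).round(3)
for off in(.062,.05,.07):
  print(off,'shut bottom',onplane('top',(303.5,184.5),off),onplane('top',(261.5,173.1),off),'sill dots',onplane('top',(285.5,197.9),off),onplane('top',(255.5,188.5),off))
  print('  white strip',onplane('top',(245.5,139.5),off),onplane('top',(308.5,158.9),off))
s=robot.observe(); print(s['torque'],s['joint_efforts'])
t=pic('top'); s=pic('side')
cv2.imwrite('pics/v.png',np.hstack([crop(t,225,110,100,130,4),crop(s,170,120,100,130,4)[:, :400]]))
E
```

```text
0.062 shut bottom [ 0.705 -0.177  0.152] [0.697 0.004 0.138] sill dots [ 0.702 -0.108  0.029] [0.696 0.031 0.025]
  white strip [0.694 0.071 0.303] [ 0.705 -0.182  0.301]
0.05 shut bottom [ 0.693 -0.181  0.166] [ 0.685 -0.002  0.153] sill dots [ 0.69  -0.112  0.045] [0.684 0.025 0.041]
  white strip [0.682 0.065 0.315] [ 0.694 -0.186  0.314]
0.07 shut bottom [ 0.713 -0.175  0.142] [0.705 0.007 0.128] sill dots [ 0.71  -0.105  0.018] [0.704 0.035 0.014]
  white strip [0.702 0.076 0.294] [ 0.713 -0.18   0.293]
[ 0.15289281 -0.95960195  0.11701616] [ -0.63423861 -41.97526217 -15.95493436  -0.33672645   0.94263453
   0.09933231]
```

View pics/v.png

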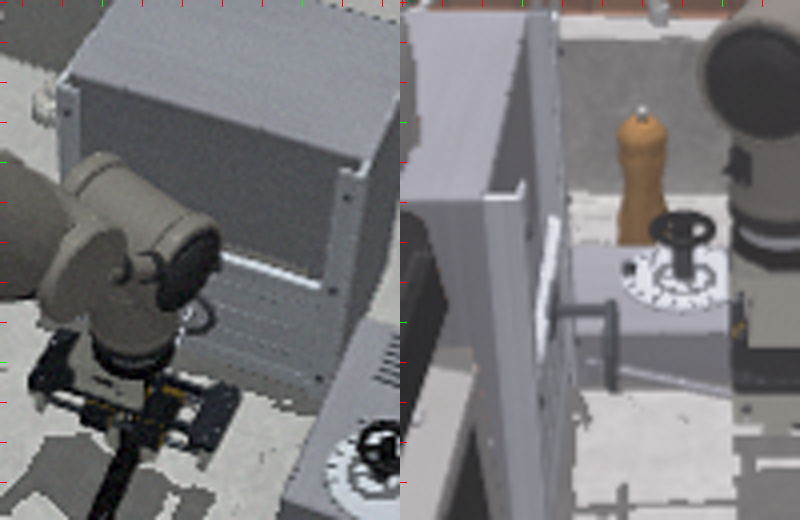

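The pole has turned about 0.18 rad in the pads. Pull force is steady at about 6 N and the shutter isn't moving, so I'll check numerically whether it's at the sill.

```bash
python3 - <<'E'
from h import *
n=np.array([np.cos(.045),np.sin(.045),0]); 
def onplane(c,uv,off):
    o,d=ray(c,uv); q=np.array([.638,-.063,0])+off*n
    return (o+d*(n@(q-o))/(n@d)).round(3)
print('strip now',onplane('top',(304.5,181.3),.062),onplane('top',(225+222/4-.5,110+255/4-.5),.062))
t=pic('top');t0=cv2.imread('pics/top0.png')
g=cv2.cvtColor(t,cv2.COLOR_BGR2GRAY).astype(int);g0=cv2.cvtColor(t0,cv2.COLOR_BGR2GRAY).astype(int)
# vertical lines on plane at y=-.15,-.13: sample brightness vs z
for y in(-.165,-.15,-.135):
  q=np.array([.638,-.063,0])+.062*n; 
  x=q[0]-n[1]/n[0]*(y-q[1])
  zs=np.arange(.32,-.041,-.01); P=px('top',[[x,y,z] for z in zs]).astype(np.float32)
  f=lambda G:cv2.remap(G.astype(np.float32),P[:,0],P[:,1],cv2.INTER_LINEAR)[:,0].astype(int)
  print(y,'\n',[(round(float(z),2),a,b) for z,a,b in zip(zs,f(g0),f(g))])
E
```

```text
strip now [ 0.705 -0.179  0.172] [ 0.701 -0.076  0.173]
-0.165 
 [(0.32, np.int64(79), np.int64(79)), (0.31, np.int64(83), np.int64(79)), (0.3, np.int64(204), np.int64(80)), (0.29, np.int64(113), np.int64(80)), (0.28, np.int64(105), np.int64(77)), (0.27, np.int64(108), np.int64(79)), (0.26, np.int64(106), np.int64(77)), (0.25, np.int64(106), np.int64(76)), (0.24, np.int64(105), np.int64(76)), (0.23, np.int64(106), np.int64(77)), (0.22, np.int64(102), np.int64(81)), (0.21, np.int64(102), np.int64(79)), (0.2, np.int64(101), np.int64(79)), (0.19, np.int64(103), np.int64(87)), (0.18, np.int64(107), np.int64(121)), (0.17, np.int64(104), np.int64(175)), (0.16, np.int64(106), np.int64(106)), (0.15, np.int64(114), np.int64(107)), (0.14, np.int64(92), np.int64(106)), (0.13, np.int64(82), np.int64(107)), (0.12, np.int64(81), np.int64(106)), (0.11, np.int64(85), np.int64(103)), (0.1, np.int64(84), np.int64(103)), (0.09, np.int64(84), np.int64(102)), (0.08, np.int64(86), np.int64(103)), (0.07, np.int64(84), np.int64(102)), (0.06, np.int64(87), np.int64(103)), (0.05, np.int64(81), np.int64(101)),
[... 2396 characters left out ...]
14, np.int64(98), np.int64(99)), (0.13, np.int64(99), np.int64(94)), (0.12, np.int64(98), np.int64(104)), (0.11, np.int64(95), np.int64(106)), (0.1, np.int64(83), np.int64(106)), (0.09, np.int64(84), np.int64(102)), (0.08, np.int64(84), np.int64(101)), (0.07, np.int64(86), np.int64(101)), (0.06, np.int64(86), np.int64(104)), (0.05, np.int64(83), np.int64(101)), (0.04, np.int64(91), np.int64(105)), (0.03, np.int64(108), np.int64(112)), (0.02, np.int64(109), np.int64(106)), (0.01, np.int64(106), np.int64(104)), (-0.0, np.int64(81), np.int64(81)), (-0.01, np.int64(95), np.int64(93)), (-0.02, np.int64(98), np.int64(93)), (-0.03, np.int64(94), np.int64(98)), (-0.04, np.int64(134), np.int64(178))]
```

The shutter's top edge moved from z=0.301 to 0.172. Its lower edge is at about 0.02 with no dark gap above the sill, and pull force rose from about 2 N to 7 N with no motion, so it's down. Now I'll unhook: up 28 mm, then back.

```bash
python3 -m jog '[[[-1,0,0,-0.007,0],[-1,0,0,-0.014,0],[-1,0,0,-0.021,0],[-1,0,0,-0.028,0],[-1,0,0,-0.028,0]]]' && python3 -m jog '[[[-1,-0.008,0,0,0],[-1,-0.016,0,0,0],[-1,-0.02,0,0,0],[-1,-0.02,0,0,0]]]'; python3 - <<'E'
from h import *
s=pic('side'); plan(); cv2.imwrite('pics/u1.png',s)
b=crop(s,180,120,100,110,5); print(ringrow(b))
g=cv2.cvtColor(cv2.imread('pics/side0.png'),cv2.COLOR_BGR2GRAY).astype(int); h=cv2.cvtColor(s,cv2.COLOR_BGR2GRAY).astype(int)
for u in range(208,254,4): print(u, h[190:222,u].tolist())
E
```

```text
time: 10.52
tool_pos: [0.5118, -0.071, 0.1099]
tool_rot: [3.141, -0.002, 0.043]
contact_force: [0.1, -1.4, -0.9]
opening: 0.0195
grip_force: 60.0
time: 10.85
tool_pos: [0.4896, -0.0715, 0.108]
tool_rot: [-3.141, 0.002, 0.042]
contact_force: [-0.2, 0.3, -0.9]
opening: 0.0197
grip_force: 60.0
now [ 0.4904 -0.0716  0.1082  0.0424] [-0.2 -0.3 -1.6] 0.02
[(0.0, 0.988), (0.0, 1.0), (0.0, 0.968)]
208 [115, 102, 100, 91, 85, 80, 76, 73, 71, 67, 66, 67, 73, 81, 91, 116, 121, 120, 120, 116, 115, 111, 117, 117, 115, 117, 119, 117, 119, 123, 126, 121]
212 [124, 126, 130, 130, 130, 124, 102, 89, 83, 114, 140, 144, 148, 139, 138, 139, 139, 137, 135, 133, 129, 125, 131, 116, 104, 106, 119, 119, 119, 118, 117, 116]
216 [169, 168, 169, 168, 166, 154, 109, 89, 89, 132, 167, 167, 163, 139, 109, 109, 109, 109, 108, 108, 107, 107, 106, 107, 108, 109, 118, 150, 195, 182, 166, 118]
220 [170, 168, 168, 168, 166, 152, 107, 90, 89, 131, 167, 160, 135, 121, 98, 98, 98, 99, 96, 97, 108, 107, 107, 107, 108, 110, 120, 148, 199, 196, 198, 200]
224 [169, 168, 168, 167, 162, 148, 130, 122, 105, 107, 107, 106, 106, 1
[... 538 characters left out ...]
 110, 116, 121, 152, 203, 203, 201, 198]
240 [158, 223, 206, 167, 224, 224, 218, 178, 143, 170, 169, 169, 157, 133, 110, 115, 140, 151, 113, 108, 109, 109, 108, 109, 110, 114, 121, 150, 202, 202, 200, 198]
244 [214, 203, 131, 167, 223, 219, 195, 172, 167, 169, 170, 168, 158, 132, 110, 110, 125, 154, 146, 110, 109, 109, 109, 110, 109, 114, 119, 149, 203, 204, 201, 197]
248 [130, 165, 222, 220, 202, 167, 165, 167, 169, 170, 170, 168, 152, 112, 109, 110, 110, 127, 158, 141, 111, 109, 109, 109, 110, 114, 118, 146, 196, 196, 200, 203]
252 [220, 221, 220, 203, 166, 152, 170, 169, 169, 172, 171, 169, 159, 132, 110, 111, 110, 109, 126, 156, 134, 107, 109, 110, 109, 112, 117, 147, 199, 200, 200, 200]
```

```bash
python3 -m jog '[[[-1,-0.01,0,0,0],[-1,-0.025,0,0,0],[-1,-0.04,0,0,0],[-1,-0.055,0,0,0],[-1,-0.065,0,0,0]]]' && python3 -m jog '[[[-1,0,0,-0.03,0],[-1,0,0,-0.06,0],[-1,0,0,-0.09,0],[-1,0,0,-0.12,0],[-1,0,0,-0.15,0]]]'; python3 - <<'E'
from h import *
s=pic('side'); b=crop(s,180,120,100,110,5); print(ringrow(b))
plan((.455,.1,.26,-.1),(.4858,.2661,.23,-.232))
E
```

```text
time: 11.32
tool_pos: [0.4251, -0.0743, 0.1082]
tool_rot: [-3.141, 0.001, 0.043]
contact_force: [0.0, -0.9, -1.1]
opening: 0.0197
grip_force: 60.0
time: 11.73
tool_pos: [0.4262, -0.0744, 0.26]
tool_rot: [3.141, -0.001, 0.043]
contact_force: [1.5, -0.8, -1.9]
opening: 0.0194
grip_force: 60.0
[(0.0, 0.999), (0.0, 1.0), (0.0, 1.0)]
now [ 0.4288 -0.0752  0.2657  0.0429] [ 2.1 -0.5  5.4] 0.0198
[ 0.0337 -0.1739  0.0057  0.1429] rows 4.25
[ 0.0141 -0.1683  0.03    0.132 ] rows 4.11
```

```bash
python3 -m jog '[[[-1,0.007,-0.035,0,0.03],[-1,0.014,-0.07,0,0.06],[-1,0.021,-0.105,0,0.09],[-1,0.028,-0.14,0,0.12],[-1,0.034,-0.174,0.005,0.143]]]' && python3 -m jog '[[[-1,0.003,-0.034,0.006,0.026],[-1,0.006,-0.068,0.012,0.052],[-1,0.009,-0.102,0.018,0.08],[-1,0.012,-0.136,0.024,0.106],[-1,0.014,-0.168,0.03,0.132]]]' && python3 -m jog '[[[-1,0,0,0,0],[-1,0,0,0,0]]]'; python3 - <<'E'
from h import *
s=pic('side')
plan((.4858,.2661,.13,-.232))
g=s.mean(2)
# shaft rows near predicted hook for tilts
o=robot.observe();y=o['tool_rot'][2];p=o['tool_pos']+[0,0,.0103]
best=[]
for th in np.arange(-.1,.4,.02):
    d=np.array([np.cos(th)*np.cos(y),np.cos(th)*np.sin(y),np.sin(th)])
    P=px('side',[p+a*d for a in np.linspace(.06,.14,40)]).astype(np.float32)
    n=np.array([0,2.5],np.float32)
    best.append((round(float(th),2),float(np.mean([cv2.remap(g.astype(np.float32),*(q:=P+k*n).T.copy()[:, :, None],cv2.INTER_LINEAR).mean()*w for k,w in((0,1),)])).__round__(1)))
print(best); cv2.imwrite('pics/s1.png',s)
E
```

```text
time: 12.2
tool_pos: [0.4535, 0.1026, 0.254]
tool_rot: [-3.141, -0.002, -0.102]
contact_force: [0.8, -0.5, -1.0]
opening: 0.0197
grip_force: 60.0
time: 12.62
tool_pos: [0.4838, 0.2687, 0.2227]
tool_rot: [-3.141, -0.0, -0.233]
contact_force: [0.9, -0.2, -0.6]
opening: 0.0196
grip_force: 60.0
time: 12.78
tool_pos: [0.4832, 0.268, 0.2221]
tool_rot: [3.141, 0.001, -0.229]
contact_force: [-0.7, -0.9, -1.3]
opening: 0.0196
grip_force: 60.0
now [ 0.4834  0.2669  0.2226 -0.2306] [ 0.3 -0.8 -0.9] 0.0197
[0.0026 0.0002 0.0926 0.0014] rows 2.22
[(-0.1, 199.7), (-0.08, 199.4), (-0.06, 198.5), (-0.04, 195.7), (-0.02, 194.0), (0.0, 194.3), (0.02, 194.5), (0.04, 192.3), (0.06, 188.7), (0.08, 185.8), (0.1, 186.6), (0.12, 189.3), (0.14, 186.8), (0.16, 178.6), (0.18, 164.0), (0.2, 148.1), (0.22, 148.4), (0.24, 165.8), (0.26, 180.3), (0.28, 185.3), (0.3, 192.6), (0.32, 198.9), (0.34, 202.4), (0.36, 203.9), (0.38, 204.3)]
```

The tilt in the pads measures 0.21 rad, nose up. I'll lower the pole onto the rear notch at reduced grip, which pushes it level.

```bash
python3 -m jog '[[[-1,0.002,0,0.03,0],[-1,0.0025,0,0.06,0.001],[-1,0.0025,0,0.09,0.001],[-1,0.0025,0,0.105,0.001],[-1,0.0025,0,0.105,0.001]]]' && python3 -m jog '[[[-1,0,0,0,0],[-1,0,0,0,0]]]' 20; python3 - <<'E'
from h import *
plan((.4858,.2661,.0897,-.232))
E
```

```text
time: 13.25
tool_pos: [0.485, 0.265, 0.1159]
tool_rot: [3.141, 0.004, -0.236]
contact_force: [-0.7, 3.5, -2.8]
opening: 0.0195
grip_force: 60.0
time: 13.42
tool_pos: [0.4867, 0.2654, 0.1195]
tool_rot: [-3.141, -0.001, -0.234]
contact_force: [-0.1, 0.7, -0.4]
opening: 0.0198
grip_force: 20.0
now [ 0.4867  0.2654  0.1195 -0.2337] [-0.1  0.7 -0.4] 0.0198
[-0.001  -0.0005  0.0298 -0.0017] rows 0.71
```

```bash
python3 -m jog '[[[-1,-0.001,-0.0005,0.004,-0.002],[-1,-0.001,-0.0005,0.008,-0.002],[-1,-0.001,-0.0005,0.012,-0.002],[-1,-0.001,-0.0005,0.016,-0.002]]]' && python3 -m jog '[[[-1,0,0,0.004,0],[-1,0,0,0.008,0],[-1,0,0,0.011,0],[-1,0,0,0.013,0],[-1,0,0,0.013,0]]]'; cat > tilt.py <<'E'
from h import *
# pole line fit vs the original seated picture: shaft profile against tilt about TCP
s=pic('side'); plan(); cv2.imwrite('pics/s2.png',s)
s0=cv2.imread('pics/side0.png')
for nm,im in(('now',s),('orig',s0)):
    g=cv2.cvtColor(im,cv2.COLOR_BGR2GRAY).astype(int)
    print(nm,[(u,g[284:306,u].tolist()) for u in(216,225,234)])
E
python3 tilt.py
```

```text
time: 13.75
tool_pos: [0.4856, 0.2667, 0.1027]
tool_rot: [-3.141, -0.001, -0.231]
contact_force: [1.5, -0.2, 1.2]
opening: 0.0197
grip_force: 20.0
time: 14.17
tool_pos: [0.4851, 0.2667, 0.089]
tool_rot: [3.141, 0.0, -0.231]
contact_force: [0.7, -0.9, -0.4]
opening: 0.0198
grip_force: 20.0
now [ 0.4848  0.2667  0.089  -0.2311] [-0.1 -1.4 -0.4] 0.0202
now [(216, [204, 203, 203, 206, 207, 195, 189, 181, 138, 115, 114, 113, 115, 153, 191, 199, 199, 199, 201, 203, 201, 199]), (225, [207, 207, 208, 204, 204, 203, 202, 189, 186, 179, 142, 170, 198, 197, 199, 201, 204, 204, 205, 205, 205, 205]), (234, [213, 210, 207, 205, 207, 205, 202, 193, 183, 181, 182, 169, 139, 172, 202, 199, 200, 202, 203, 207, 208, 206])]
orig [(216, [197, 196, 195, 197, 199, 194, 188, 171, 135, 111, 109, 110, 110, 133, 173, 192, 191, 191, 192, 195, 193, 192]), (225, [199, 198, 200, 198, 196, 195, 193, 184, 185, 178, 136, 159, 190, 190, 192, 194, 196, 198, 198, 198, 197, 197]), (234, [205, 202, 199, 198, 199, 198, 196, 186, 177, 172, 180, 174, 135, 161, 193, 193, 193, 194, 196, 199, 200, 197])]
```

The shaft profile matches the original seated picture to within a fraction of a pixel. Releasing.

```bash
python3 -m jog '[[[-0.4,0,0,0,0],[0,0,0,0,0],[0.3,0,0,0,0],[0.5,0,0,0,0],[0.5,0,0,0,0]]]' && python3 -m jog '[[[0.5,0,0,0,0],[0.5,0,0,0,0],[0.5,0,0,0,0]]]' && python3 -m jog '[[[0.5,0,0,-0.01,0],[0.5,0,0,-0.035,0],[0.5,0,0,-0.07,0],[0.5,0,0,-0.105,0],[0.5,0,0,-0.14,0]]]'; python3 tilt.py; python3 - <<'E'
from h import *
# difference of rest area, orig vs now, blurred, brightness normalised
a=cv2.imread('pics/side0.png').astype(float)[285:322,205:330]
b=cv2.imread('pics/s2.png').astype(float)[285:322,205:330]
print('mean diff',np.abs(cv2.GaussianBlur(a-b,(3,3),0)).mean(), np.abs(cv2.GaussianBlur(a-b,(3,3),0)).max())
for sh in(-1,0,1): print(sh,np.abs(np.roll(a,sh,0)-b)[2:-2].mean().round(2),np.abs(np.roll(a,sh,1)-b)[:,2:-2].mean().round(2))
plan((.46,.06,.27,-.2),(.45,-.15,.27,0),(.5,-.3,.23,0))
E
```

```text
time: 14.63
tool_pos: [0.4851, 0.2668, 0.0893]
tool_rot: [3.141, 0.0, -0.231]
contact_force: [-0.1, -0.0, -0.4]
opening: 0.0487
grip_force: 0.0
time: 14.88
tool_pos: [0.4851, 0.2668, 0.0893]
tool_rot: [3.141, -0.0, -0.231]
contact_force: [0.3, -0.2, -0.1]
opening: 0.0674
grip_force: 0.0
time: 15.3
tool_pos: [0.4848, 0.2667, 0.2316]
tool_rot: [3.142, -0.0, -0.231]
contact_force: [0.5, 0.8, -0.0]
opening: 0.0689
grip_force: 0.0
now [ 0.4878  0.2679  0.2394 -0.2311] [2.4 1.1 5.4] 0.0687
now [(216, [205, 204, 205, 205, 207, 195, 198, 193, 139, 115, 116, 115, 124, 160, 192, 201, 201, 199, 199, 203, 202, 200]), (225, [207, 208, 209, 207, 204, 203, 202, 191, 189, 181, 145, 171, 200, 199, 199, 202, 205, 207, 206, 206, 205, 206]), (234, [214, 211, 209, 207, 208, 207, 204, 194, 185, 182, 184, 170, 141, 173, 202, 201, 202, 204, 204, 209, 209, 207])]
orig [(216, [197, 196, 195, 197, 199, 194, 188, 171, 135, 111, 109, 110, 110, 133, 173, 192, 191, 191, 192, 195, 193, 192]), (225, [199, 198, 200, 198, 196, 195, 193, 184, 185, 178, 136, 159, 190, 190, 192, 194, 196, 198, 198, 198, 197, 197]), (234, [205, 202, 199, 198, 199, 198, 196, 186, 177, 172, 180, 174, 135, 161, 193, 193, 193, 194, 196, 199, 200, 197])]
mean diff 13.21954054054054 86.125
-1 14.47 18.19
0 13.43 14.13
1 18.45 16.74
now [ 0.4878  0.2679  0.2394 -0.2311] [2.4 1.1 5.4] 0.0687
[ 0.0205  0.2087 -0.0306 -0.0311] rows 5.08
[ 0.0319  0.2078 -0.     -0.2   ] rows 5.04
[ 0.05  0.15  0.04 -0.  ] rows 3.91
```

```bash
python3 - <<'E'
from h import *
c=np.array([.597,-.3005])
print('tab px',px('top',[[.646,-.2983,.081],[.646,-.2983,.067]]).round(1),px('side',[[.646,-.2983,.081],[.646,-.2983,.067]]).round(1))
im={n:cv2.imread(f'pics/{n}0.png') for n in('side','top')}
im['side2']=cv2.imread('pics/s2.png')
for a in np.arange(-.6,2.5,.1):
    d=np.array([np.cos(a+.045),np.sin(a+.045)])
    rad=[[*(c+r*d),.115] for r in(.037,.041,.045,.048)]; dn=[[*(c+.047*d),z] for z in(.111,.107,.103,.099)]
    o=[]
    for n in('side','top'):
        P=px(n,rad+dn).astype(np.float32)
        o.append(cv2.remap(cv2.cvtColor(im[n],cv2.COLOR_BGR2GRAY),P[:,0],P[:,1],cv2.INTER_LINEAR)[:,0].tolist())
    print(round(float(a),1),*o)
g=cv2.cvtColor(im['side'],cv2.COLOR_BGR2GRAY)
print('cols 224-258')
for v in range(168,196): print(v,' '.join('%3d'%x for x in g[v,224:259]))
g=cv2.cvtColor(im['top'],cv2.COLOR_BGR2GRAY)
print('top cols 305-338')
for v in range(210,242): print(v,' '.join('%3d'%x for x in g[v,305:339]))
E
```

```text
tab px [[324.7 216.6]
 [324.2 218.6]] [[227.3 185.2]
 [227.5 188.4]]
-0.6 [87, 95, 96, 98, 97, 97, 98, 96] [148, 147, 150, 151, 150, 148, 151, 153]
-0.5 [88, 95, 97, 101, 99, 100, 99, 98] [148, 147, 147, 147, 148, 148, 147, 147]
-0.4 [89, 96, 99, 100, 100, 100, 101, 100] [150, 149, 147, 145, 147, 147, 147, 148]
-0.3 [95, 98, 100, 99, 99, 100, 99, 98] [152, 148, 148, 149, 148, 149, 149, 150]
-0.2 [96, 100, 99, 98, 99, 98, 98, 97] [154, 149, 149, 149, 148, 148, 152, 151]
-0.1 [97, 100, 99, 97, 98, 97, 97, 104] [152, 150, 149, 149, 150, 150, 152, 156]
-0.0 [96, 100, 99, 97, 97, 97, 96, 122] [150, 149, 148, 149, 148, 149, 150, 147]
0.1 [96, 99, 99, 96, 97, 96, 113, 152] [152, 146, 145, 147, 145, 146, 150, 153]
0.2 [95, 98, 99, 96, 97, 106, 137, 172] [150, 147, 145, 146, 145, 147, 149, 152]
0.3 [95, 97, 99, 97, 97, 124, 168, 176] [150, 146, 145, 146, 144, 146, 147, 152]
0.4 [94, 96, 98, 97, 116, 154, 176, 189] [148, 147, 148, 147, 148, 148, 147, 152]
0.5 [93, 96, 101, 108, 137, 174, 184, 200] [150, 148, 148, 146, 147, 147, 147, 152]
0.6 [97, 107, 115, 123, 168, 177, 172, 203] [150, 146, 1
[... 9386 characters left out ...]

237 141 145 150 153 132 117 165 191 201 196 200 194 198 198 198 199 197 199 197 197 200 199 200 167 154 179 170 156 148 137 102 167 186 185
238  99 121 132 142 147 144 134 153 190 198 204 198 195 198 197 197 199 198 200 198 195 199 198 195 188 171 152 150 148 113 146 181 184 184
239  79  74  82  94 123 137 145 134 120 159 189 201 201 201 195 196 197 198 198 197 200 193 185 160 132 138 148 153 146 109 164 183 174 180
240  84  78  77  75  78  85 107 126 139 120  98 132 169 188 186 187 188 185 184 180 174 157 126 139 152 153 152 150 131 149 175 176 178 179
241 120 124 126 132 122 100  87  80  90 113 133 117 110 125 117 118 126 136 142 117 113 139 149 154 151 152 156 145 108 137 175 179 177 175
```

```bash
python3 - <<'E'
from h import *
c=np.array([.597,-.3005])
for a in np.arange(.6,2.3,.15):
    d=np.array([np.cos(a),np.sin(a)])
    P=[[*(c+r*d),z] for r,z in((.031,.115),(.048,.115),(.048,.097))]
    print(round(a,2),'side',px('side',P).round(1).tolist(),'top',px('top',P).round(1).tolist())
# residual: current side view vs initial around the wheel
print('ring centre proj',px('top',[*c,.115]),px('side',[*c,.115]))
E
```

```text
0.6 side [[233.3, 179.4], [229.2, 180.7], [229.3, 185.0]] top [[320.0, 214.6], [319.0, 211.1], [318.4, 213.8]]
0.75 side [[234.0, 179.9], [230.3, 181.5], [230.4, 185.9]] top [[318.9, 214.8], [317.2, 211.4], [316.7, 214.1]]
0.9 side [[234.9, 180.4], [231.7, 182.3], [231.8, 186.6]] top [[317.8, 215.2], [315.6, 212.0], [315.0, 214.6]]
1.05 side [[236.0, 180.8], [233.3, 182.9], [233.4, 187.2]] top [[316.8, 215.7], [314.1, 212.7], [313.5, 215.4]]
1.2 side [[237.1, 181.1], [235.1, 183.4], [235.2, 187.7]] top [[316.0, 216.3], [312.7, 213.7], [312.2, 216.3]]
1.35 side [[238.4, 181.3], [237.0, 183.7], [237.1, 188.1]] top [[315.2, 217.0], [311.6, 214.8], [311.1, 217.4]]
1.5 side [[239.6, 181.4], [239.1, 183.9], [239.1, 188.3]] top [[314.6, 217.8], [310.6, 216.0], [310.1, 218.7]]
1.65 side [[241.0, 181.5], [241.1, 183.9], [241.1, 188.3]] top [[314.2, 218.7], [310.0, 217.4], [309.5, 220.1]]
1.8 side [[242.3, 181.4], [243.1, 183.8], [243.2, 188.2]] top [[314.0, 219.7], [309.6, 218.9], [309.1, 221.5]]
1.95 side [[243.5, 181.2], [245.1, 183.5], [245.1, 187.9]] top [[313.9, 220.7], [309.4, 220.4], [308.9, 223.1]]
2.1 side [[244.7, 180.9], [247.0, 183.1], [247.0, 187.5]] top [[314.0, 221.7], [309.6, 222.0], [309.1, 224.6]]
2.25 side [[245.8, 180.6], [248.7, 182.6], [248.7, 186.9]] top [[314.3, 222.7], [310.0, 223.5], [309.5, 226.2]]
ring centre proj [[321.98803006 221.16948163]] [[240.68908173 177.07379643]]
```

Row and column dumps of both images show a thin pin at side (233,183–187) and top (315,215). Both fit the pointer at world angle ≈0.98 rad, about 0.93 from the mark. I'll grip across the rim with the fingers at ±90° from the pin.

```bash
python3 - <<'E'
from h import *
plan((.46,.08,.26,.08),(.46,-.11,.26,.38),(.54,-.25,.25,.7),(.597,-.3005,.2,.98))
E
```

```text
now [ 0.4878  0.2679  0.2394 -0.2311] [2.4 1.1 5.4] 0.0687
[ 0.016   0.1893 -0.0206 -0.3111] rows 4.58
[-0.0152  0.1894 -0.     -0.3   ] rows 4.56
[ 0.0224  0.1597  0.01   -0.32  ] rows 3.87
[ 0.0111  0.0753  0.05   -0.28  ] rows 2.24
```

```bash
python3 -m jog '[[[1,0.003,0.038,-0.01,-0.06],[1,0.006,0.076,-0.02,-0.12],[1,0.01,0.114,-0.02,-0.19],[1,0.013,0.152,-0.02,-0.25],[1,0.016,0.189,-0.02,-0.31]]]' && python3 -m jog '[[[1,-0.003,0.038,0,-0.06],[1,-0.006,0.076,0,-0.12],[1,-0.009,0.114,0,-0.18],[1,-0.012,0.152,0,-0.24],[1,-0.015,0.189,0,-0.3]]]' && python3 -m jog '[[[1,0.005,0.036,0.002,-0.07],[1,0.01,0.072,0.005,-0.14],[1,0.015,0.108,0.01,-0.21],[1,0.02,0.144,0.01,-0.28],[1,0.022,0.16,0.01,-0.32]]]' && python3 -m jog '[[[1,0,0,0,0],[1,0,0,0,0]]]'; python3 - <<'E'
from h import *
plan((.597,-.3005,.18,.98),(.597,-.3005,.104,.98))
E
```

```text
time: 15.77
tool_pos: [0.4568, 0.0776, 0.2502]
tool_rot: [3.141, -0.002, 0.082]
contact_force: [0.4, 0.0, 0.5]
opening: 0.0915
grip_force: 0.0
time: 16.18
tool_pos: [0.457, -0.1124, 0.2502]
tool_rot: [3.141, -0.001, 0.382]
contact_force: [1.1, -0.0, 0.2]
opening: 0.0915
grip_force: 0.0
time: 16.6
tool_pos: [0.538, -0.2547, 0.2391]
tool_rot: [3.14, 0.0, 0.7]
contact_force: [-0.2, -0.2, 0.1]
opening: 0.0916
grip_force: 0.0
time: 16.77
tool_pos: [0.5367, -0.2512, 0.2391]
tool_rot: [-3.141, 0.0, 0.697]
contact_force: [0.1, 0.6, 0.6]
opening: 0.092
grip_force: 0.0
now [ 0.5367 -0.2512  0.2391  0.6966] [0.1 0.6 0.6] 0.092
[ 0.0147  0.0765  0.0591 -0.2834] rows 2.34
[ 0.     0.     0.076 -0.   ] rows 1.82
```

```bash
python3 -m jog '[[[1,0.005,0.025,0.01,-0.1],[1,0.01,0.05,0.02,-0.2],[1,0.0147,0.0765,0.04,-0.283],[1,0.0147,0.0765,0.059,-0.283],[1,0.0147,0.0765,0.059,-0.283]]]' && python3 -m jog '[[[1,0,0,0,0],[1,0,0,0,0]]]'; python3 - <<'E'
from h import *
plan((.597,-.3005,.104,.98))
E
```

```text
time: 17.18
tool_pos: [0.5959, -0.298, 0.176]
tool_rot: [-3.133, -0.0, 0.982]
contact_force: [-0.5, 0.3, -0.4]
opening: 0.0916
grip_force: 0.0
time: 17.35
tool_pos: [0.5975, -0.2991, 0.1823]
tool_rot: [3.14, -0.0, 0.982]
contact_force: [-0.4, -0.3, 0.1]
opening: 0.0919
grip_force: 0.0
now [ 0.5975 -0.2991  0.1823  0.9819] [-0.4 -0.3  0.1] 0.0919
[-0.0015  0.0004  0.0783  0.0019] rows 1.88
```

Descend slowly, watching the force, then close gently.

```bash
python3 -m jog '[[[1,-0.001,0,0.02,0],[1,-0.001,0,0.04,0],[1,-0.001,0,0.055,0],[1,-0.001,0,0.067,0],[1,-0.001,0,0.078,0]]]' && python3 -m jog '[[[0.5,0,0,0,0],[0.4,0,0,0,0],[0.3,0,0,0,0],[0.2,0,0,0,0],[0.2,0,0,0,0]]]' 8 && python3 -m jog '[[[0.2,0,0,0,0],[0.2,0,0,0,0],[0.2,0,0,0,0]]]' 8
```

```text
time: 17.77
tool_pos: [0.5972, -0.3007, 0.1036]
tool_rot: [3.139, 0.0, 0.982]
contact_force: [-0.2, -0.8, 0.6]
opening: 0.092
grip_force: 0.0
time: 18.18
tool_pos: [0.597, -0.301, 0.1034]
tool_rot: [3.141, 0.0, 0.982]
contact_force: [-9.4, 6.5, 3.4]
opening: 0.0628
grip_force: 5.5
time: 18.43
tool_pos: [0.5961, -0.3004, 0.1031]
tool_rot: [-3.14, 0.0, 0.982]
contact_force: [-4.7, 1.8, 2.6]
opening: 0.0612
grip_force: 8.0
```

```bash
python3 -m jog '[[[0.1,0,-0.001,0,0],[0,0,-0.0015,0,0]]]' 15 && python3 -m jog '[[[-0.2,0,0,0,0.1],[-0.2,0,0,0,0.2],[-0.2,0,0,0,0.3],[-0.2,0,0,0,0.4],[-0.2,0,0,0,0.465]]]'  && python3 -m jog '[[[-0.2,0,0,0,0.1],[-0.2,0,0,0,0.2],[-0.2,0,0,0,0.3],[-0.2,0,0,0,0.4],[-0.2,0,0,0,0.465]]]' && python3 -m jog '[[[-0.2,0,0,0,0],[-0.2,0,0,0,0]]]'
```

```text
time: 18.6
tool_pos: [0.596, -0.3004, 0.1031]
tool_rot: [3.14, 0.0, 0.982]
contact_force: [1.1, -1.1, 3.0]
opening: 0.0607
grip_force: 15.0
time: 19.02
tool_pos: [0.596, -0.3003, 0.1031]
tool_rot: [3.14, -0.001, 0.512]
contact_force: [-0.9, 0.9, 3.6]
opening: 0.061
grip_force: 15.0
time: 19.43
tool_pos: [0.5959, -0.3001, 0.1031]
tool_rot: [3.141, -0.001, 0.047]
contact_force: [-1.6, 1.2, 3.9]
opening: 0.061
grip_force: 15.0
time: 19.6
tool_pos: [0.5959, -0.3001, 0.103]
tool_rot: [3.141, -0.001, 0.054]
contact_force: [-1.1, 1.3, 5.1]
opening: 0.0608
grip_force: 15.0
```

```bash
python3 -m jog '[[[0.5,0,0,0,0],[1,0,0,0,0],[1,0,0,0,0],[1,0,0,0,0],[1,0,0,0,0]]]' && python3 -m jog '[[[1,0,0,0,0],[1,0,0,-0.02,0],[1,0,0,-0.055,0],[1,0,0,-0.09,0],[1,0,0,-0.13,0]]]' && python3 -m jog '[[[1,-0.03,-0.028,0,0],[1,-0.06,-0.056,0,0],[1,-0.09,-0.084,0,0],[1,-0.12,-0.112,0,0],[1,-0.14,-0.14,0,0]]]' && python3 -m jog '[[[1,0,-0.04,0,0],[1,0,-0.08,0,0],[1,0,-0.12,0,0],[1,0,-0.16,0,0],[1,0,-0.2,0,0]]]' && python3 -m jog '[[[1,0,0,0,0],[1,0,0,0,0]]]'; cat > wheel.py <<'E'
from h import *
t=pic('top');s=pic('side');cv2.imwrite('pics/t9.png',t);cv2.imwrite('pics/s9.png',s)
c=np.array([.596,-.3002])
g=cv2.cvtColor(t,cv2.COLOR_BGR2GRAY)
for v in range(208,222): print(v,' '.join('%3d'%x for x in g[v,310:339]))
g=cv2.cvtColor(s,cv2.COLOR_BGR2GRAY)
print('side 222..')
for v in range(174,193): print(v,' '.join('%3d'%x for x in g[v,222:244]))
for a in(-.3,-.2,-.1,0,.1,.2,.3):
    d=np.array([np.cos(a),np.sin(a)]); P=[[*(c+r*d),z] for r,z in((.031,.115),(.048,.115),(.048,.097))]
    print(a,'side',px('side',P).round(1).tolist(),'top',px('top',P).round(1).tolist(),'tab',px('top',[*(c+.049*d),.081]).round(1),px('side',[*(c+.049*d),.081]).round(1))
E
python3 wheel.py
```

```text
time: 20.02
tool_pos: [0.5956, -0.3001, 0.102]
tool_rot: [-3.142, 0.0, 0.052]
contact_force: [0.1, -0.3, 0.6]
opening: 0.089
grip_force: 0.0
time: 20.43
tool_pos: [0.595, -0.2997, 0.2326]
tool_rot: [-3.14, 0.002, 0.052]
contact_force: [1.3, -0.5, 0.3]
opening: 0.0916
grip_force: 0.0
time: 20.85
tool_pos: [0.4459, -0.1662, 0.2323]
tool_rot: [-3.142, 0.001, 0.051]
contact_force: [0.9, 0.4, -0.2]
opening: 0.0917
grip_force: 0.0
time: 21.27
tool_pos: [0.4377, 0.0339, 0.2327]
tool_rot: [3.141, -0.001, 0.051]
contact_force: [1.8, 0.6, 0.1]
opening: 0.0918
grip_force: 0.0
time: 21.43
tool_pos: [0.438, 0.034, 0.2326]
tool_rot: [3.141, -0.001, 0.057]
contact_force: [-0.2, -0.8, -0.1]
opening: 0.0917
grip_force: 0.0
208 146 149 147 145 146 148 150 147 149 146 145 147 151 148 147 150 147 150 140  89  62  73 111 136 148 153 154 149 148
209 144 145 149 146 147 145 143 148 147 149 146 147 148 146 149 147 147 148 152 152 155 136  94  67  68 130 155 152 151
210 145 146 144 147 149 146 146 147 148 147 147 149 149 147 146 151 149 147 147 152 148 152 149 151 155 153 151 155 152
211 145 143 143 143 148 
[... 3380 characters left out ...]
27.9, 176.2], [228.0, 180.5]] top [[325.4, 215.7], [327.3, 212.6], [326.6, 215.3]] tab [[326.2 217.5]] [[227.8 184.2]]
0 side [[232.4, 177.0], [227.7, 176.9], [227.8, 181.1]] top [[324.6, 215.4], [326.1, 212.1], [325.5, 214.8]] tab [[325. 217.]] [[227.7 184.9]]
0.1 side [[232.4, 177.4], [227.6, 177.5], [227.8, 181.8]] top [[323.9, 215.1], [324.9, 211.7], [324.3, 214.4]] tab [[323.8 216.6]] [[227.6 185.6]]
0.2 side [[232.4, 177.8], [227.7, 178.2], [227.9, 182.5]] top [[323.1, 214.9], [323.7, 211.4], [323.1, 214.1]] tab [[322.6 216.3]] [[227.7 186.3]]
0.3 side [[232.6, 178.2], [228.0, 178.9], [228.1, 183.2]] top [[322.3, 214.8], [322.5, 211.2], [321.9, 213.9]] tab [[321.4 216.1]] [[228. 187.]]
```

```bash
python3 - <<'E'
from h import *
f=lambda p:cv2.cvtColor(cv2.imread(p),cv2.COLOR_BGR2GRAY).astype(int)
d=f('pics/s9.png')-f('pics/u1.png')
print('side diff cols 223..236'); 
for v in range(172,190): print(v,' '.join('%4d'%x for x in d[v,223:237]))
d=f('pics/t9.png')-f('pics/top0.png')
print('top diff cols 312..330')
for v in range(209,219): print(v,' '.join('%4d'%x for x in d[v,312:331]))
E
```

```text
side diff cols 223..236
172    1    0    1    0    0    1    2    2    1    3    1    2    1    2
173    2    0    1    1    0    1    2    1    3    2    1    3    4    4
174    1    1    0    1    1    2    1    2    2    1    2    7    4    2
175    1    0    2    2    1   -2    0    2    1    1    1    3    5    9
176    0    1    1    0    2    2    1   10   12    6    3    3   13   24
177   -1    2   -1    1    0    3   10   28   31   12    2    7   30   31
178    2    1    0    0    0    8   22   15    6    2    2    5   11   11
179    0    1    2    2    4   12    2    1    2    2    2    2    4    2
180    2    1    1    2   10    9    4    2    1    0    3  -34  -14    2
181    1    0    0    2    5    1    1    0    0    1   -8  -42  -14    0
182    1    0    0    0    0    0    1    1    0    6   10   21    2    1
183    2    1    0    0    1    2    0    1    0   20   72   17    0    0
184    1    1    0    0    1    0    0    1    2   28   66   12    0    0
185    1   -1    1    2    2    2    1    0    0   47   57    9    1    2
186    0    2    1    2    3    2    0  
[... 568 characters left out ...]
-2   -1
212    6    0    3   -1    4    2   -1    0   -2   -2    3    4    4    3   -1    3    1    1    0
213    2   -5    4    0    0    2    5    2    1    2    3   -1    1    2    1    0    2    1    5
214   -6    3   11    8  -27    0    5    0    1    6   -3    2   -2  -12   -8    4    2   -1    4
215   -4    8   35   71   26   -4   -1    3   14  -12   -9    6  -14  -22  -12    0    0   -2    3
216    4   -4   -5  -10  -37   21   -4   -3  -10  -11   -5    8    7   -1    3    2    0    3   -1
217   -1    2   18   33    0    8    8   22   14    4   -6   -5  -11    5    1  -27  -17    4    2
218   -1    6   -2   -1    0  -52 -150 -146  -20   -1   39   96   11    4   -3    0   36   15    4
```

Image differencing puts the pointer at about 0.01 rad and the tab at 0.02–0.04, which is aligned within measurement error. Last check: the pole, the loose objects and the shutter against the first pictures.

```bash
python3 - <<'E'
from h import *
s=pic('side');t=pic('top');s0=cv2.imread('pics/side0.png');t0=cv2.imread('pics/top0.png');b=crop(s,180,120,100,110,5);print(ringrow(b))
def m(n,a,b,x0,x1,y0,y1):
    k=4;T=cv2.resize(a[y0:y1,x0:x1],None,fx=k,fy=k);S=cv2.resize(b[y0-4:y1+4,x0-4:x1+4],None,fx=k,fy=k)
    _,v,_,l=cv2.minMaxLoc(cv2.matchTemplate(S,T,cv2.TM_CCOEFF_NORMED)); print(n,l[0]/k-4,l[1]/k-4,round(v,3))
m('hook',s0,s,210,248,285,302);m('handle',s0,s,262,330,292,325);m('jar',s0,s,283,302,188,220);m('mill',s0,s,222,240,145,172);m('tape',s0,s,278,320,262,302);m('mill top',t0,t,348,375,215,252)
plan()
E
```

```text
[(0.0, 0.999), (0.0, 1.0), (0.0, 1.0)]
hook 0.0 -0.25 0.985
handle 0.0 -0.75 0.947
jar 0.0 0.75 0.42
mill 0.0 -0.25 0.856
tape -0.25 0.0 0.459
mill top 0.0 0.0 0.998
now [0.4384 0.0309 0.2323 0.0499] [-0.4 -0.4  0.6] 0.0919
```

```bash
python3 -m jog '[[[1,-0.006,0.04,0,0],[1,-0.012,0.08,0,0],[1,-0.018,0.12,0,0],[1,-0.024,0.16,0,0],[1,-0.03,0.2,0,0]]]' && python3 -m jog '[[[1,-0.025,0.03,0,0],[1,-0.05,0.06,0,0],[1,-0.075,0.09,0,0],[1,-0.1,0.12,0,0],[1,-0.125,0.15,0,0]]]' && python3 -m jog '[[[1,-0.02,0.02,0,0],[1,-0.04,0.04,0,0],[1,-0.06,0.06,0,0],[1,-0.08,0.08,0,0],[1,-0.08,0.08,0,0]]]'; python3 - <<'E'
from h import *
s=pic('side');t=pic('top');s0=cv2.imread('pics/side0.png');t0=cv2.imread('pics/top0.png')
def m(n,a,b,x0,x1,y0,y1):
    k=4;T=cv2.resize(a[y0:y1,x0:x1],None,fx=k,fy=k);S=cv2.resize(b[y0-4:y1+4,x0-4:x1+4],None,fx=k,fy=k)
    _,v,_,l=cv2.minMaxLoc(cv2.matchTemplate(S,T,cv2.TM_CCOEFF_NORMED)); print(n,l[0]/k-4,l[1]/k-4,round(v,3))
m('hook',s0,s,210,248,285,302);m('handle',s0,s,262,330,292,325);m('handle rear',s0,s,316,332,300,325);m('jar',s0,s,283,302,188,220);m('mill',s0,s,222,240,145,172);m('tape',s0,s,278,320,262,302)
g0,g=[cv2.cvtColor(x,cv2.COLOR_BGR2GRAY).astype(int) for x in(s0,s)]
for u in(275,295,312,324): print(u,g0[290:326,u].tolist(),'\n   ',g[290:326,u].tolist())
print('rows 310', g0[312,318:334].tolist(), g[312,318:334].tolist()); plan()
E
```

```text
time: 22.05
tool_pos: [0.4176, -0.1723, 0.2324]
tool_rot: [3.141, -0.0, 0.049]
contact_force: [-0.3, -0.1, -0.4]
opening: 0.0922
grip_force: 0.0
time: 22.47
tool_pos: [0.299, -0.3278, 0.2324]
tool_rot: [3.141, 0.0, 0.049]
contact_force: [1.1, -0.6, -0.5]
opening: 0.0916
grip_force: 0.0
time: 22.88
tool_pos: [0.2216, -0.4135, 0.2322]
tool_rot: [3.14, 0.001, 0.045]
contact_force: [-0.5, 0.0, 0.1]
opening: 0.0919
grip_force: 0.0
hook 0.0 -0.25 0.985
handle 0.0 -0.75 0.991
handle rear 0.0 -0.75 0.989
jar 0.0 0.0 1.0
mill 0.0 -0.25 0.857
tape 0.0 -0.25 0.987
275 [198, 197, 197, 202, 204, 205, 199, 149, 56, 58, 58, 59, 59, 55, 50, 48, 71, 95, 81, 51, 97, 164, 191, 193, 196, 196, 177, 164, 165, 166, 167, 170, 169, 168, 165, 166] 
    [200, 199, 200, 203, 205, 207, 170, 93, 57, 58, 60, 59, 56, 53, 50, 54, 86, 88, 60, 66, 161, 194, 193, 196, 198, 198, 178, 166, 167, 168, 169, 171, 170, 170, 168, 168]
295 [122, 123, 123, 123, 122, 131, 161, 191, 200, 198, 201, 153, 65, 51, 52, 52, 54, 50, 45, 42, 41, 41, 41, 42, 62, 169, 198, 198, 196, 194, 169, 162, 166, 167, 166, 169] 
    [123, 125, 125, 12
[... 353 characters left out ...]
 122, 122, 122, 123, 123, 122, 121, 118, 143, 111, 47, 50, 51, 50, 49, 47, 40, 38, 62, 81, 60, 36, 97, 183, 208, 207, 204, 203, 201, 141, 157]
324 [197, 194, 194, 196, 198, 197, 196, 182, 185, 194, 195, 192, 192, 192, 197, 201, 202, 140, 58, 45, 46, 47, 48, 44, 38, 35, 35, 34, 34, 34, 34, 174, 196, 195, 196, 197] 
    [199, 197, 197, 199, 200, 199, 198, 184, 187, 196, 196, 195, 193, 195, 198, 204, 143, 60, 45, 46, 48, 47, 45, 40, 36, 36, 34, 34, 34, 36, 177, 199, 198, 197, 200, 200]
rows 310 [44, 45, 47, 47, 48, 45, 48, 47, 45, 79, 193, 194, 197, 198, 194, 194] [41, 41, 41, 41, 44, 45, 45, 47, 43, 79, 194, 198, 198, 199, 197, 195]
now [ 0.224  -0.4105  0.2321  0.047 ] [-0.3  1.   0.5] 0.0918
```

```bash
python3 - <<'E'
from h import *
p=np.array([.39,.29,.1])
for n in('side','top'): print(n,px(n,p).round(2),[(px(n,p+d)-px(n,p)).round(2).tolist() for d in([0,-.003,0],[0,0,.003],[-.003,0,0])])
t=pic('top');t0=cv2.imread('pics/top0.png')
k=4
def m(n,a,b,x0,x1,y0,y1):
    T=cv2.resize(a[y0:y1,x0:x1],None,fx=k,fy=k,interpolation=cv2.INTER_CUBIC);S=cv2.resize(b[y0-4:y1+4,x0-4:x1+4],None,fx=k,fy=k,interpolation=cv2.INTER_CUBIC)
    _,v,_,l=cv2.minMaxLoc(cv2.matchTemplate(S,T,cv2.TM_CCOEFF_NORMED)); print(n,l[0]/k-4,l[1]/k-4,round(v,3))
k=8
m('handle top-cam',t0,t,156,184,188,214);m('rear',t0,t,155,168,200,215);m('front',t0,t,170,186,188,202)
u=np.array([205+733/6-.5,260+327/6-.5]);print('axis rear at z .1:',atz('side',u+[0,-1],.1),'was',atz('side',u,.1))
E
```

```text
side [[317.5  312.01]] [[[-0.16, -1.03]], [[0.14, -0.86]], [[1.29, 0.02]]]
top [[163.24 208.2 ]] [[[0.62, 0.27]], [[-0.14, -0.45]], [[-0.42, 0.55]]]
handle top-cam -4.0 4.0 0.294
rear -4.0 1.0 0.495
front 0.125 4.0 0.187
axis rear at z .1: [0.36899432 0.29244634 0.1       ] was [0.36940428 0.29533992 0.1       ]
```

```bash
python3 -m jog '[[[1,-0.02,0.021,0,-0.05],[1,-0.04,0.042,0,-0.1],[1,-0.06,0.065,0,-0.15],[1,-0.09,0.092,0,-0.2],[1,-0.09,0.092,0,-0.218]]]'; python3 - <<'E'
from h import *
t=pic('top');t0=cv2.imread('pics/top0.png');plan()
k=8
def m(n,a,b,x0,x1,y0,y1):
    T=cv2.resize(a[y0:y1,x0:x1],None,fx=k,fy=k,interpolation=cv2.INTER_CUBIC);S=cv2.resize(b[y0-4:y1+4,x0-4:x1+4],None,fx=k,fy=k,interpolation=cv2.INTER_CUBIC)
    _,v,_,l=cv2.minMaxLoc(cv2.matchTemplate(S,T,cv2.TM_CCOEFF_NORMED)); print(n,l[0]/k-4,l[1]/k-4,round(v,3))
m('handle top-cam',t0,t,156,184,188,214);m('rear',t0,t,155,168,200,215);m('front',t0,t,170,186,188,202)
g0,g=[cv2.cvtColor(x,cv2.COLOR_BGR2GRAY).astype(int) for x in(t0,t)]
for v in(196,202,206,209): print(v,g0[v,156:186].tolist(),'\n   ',g[v,156:186].tolist())
E
```

```text
time: 23.45
tool_pos: [0.1372, -0.5094, 0.2322]
tool_rot: [3.14, 0.002, 0.269]
contact_force: [-1.0, 1.1, 0.1]
opening: 0.0918
grip_force: 0.0
now [ 0.1391 -0.5072  0.232   0.2689] [ 0.3  0.5 -0.8] 0.0919
handle top-cam 0.375 0.25 0.981
rear 0.25 0.25 0.976
front 0.25 0.25 0.983
196 [179, 179, 172, 180, 181, 183, 178, 178, 181, 180, 181, 178, 176, 181, 186, 144, 72, 30, 20, 17, 29, 23, 18, 13, 5, 7, 42, 128, 166, 155] 
    [178, 179, 176, 183, 181, 179, 178, 178, 181, 183, 181, 177, 177, 179, 187, 192, 146, 67, 21, 23, 31, 26, 25, 6, 21, 2, 13, 85, 156, 156]
202 [167, 125, 165, 178, 178, 177, 177, 184, 151, 78, 23, 29, 25, 26, 20, 7, 3, 13, 0, 80, 177, 155, 152, 145, 145, 150, 152, 149, 155, 93] 
    [165, 126, 164, 181, 177, 178, 175, 180, 185, 139, 51, 21, 25, 29, 30, 14, 17, 11, 15, 15, 84, 135, 157, 146, 145, 151, 151, 150, 154, 94]
206 [183, 165, 123, 124, 43, 16, 16, 26, 28, 30, 11, 17, 3, 14, 32, 118, 156, 154, 151, 146, 146, 149, 153, 100, 78, 79, 82, 83, 83, 90] 
    [180, 162, 118, 127, 77, 52, 22, 26, 25, 25, 22, 10, 1, 12, 9, 76, 150, 155, 149, 149, 150, 151, 152, 101, 82, 78, 83, 82, 85, 81]
209 [158, 72, 10, 24, 22, 29, 19, 3, 52, 138, 110, 66, 156, 174, 150, 147, 148, 152, 152, 153, 99, 78, 81, 82, 81, 78, 149, 103, 92, 100] 
    [180, 156, 44, 11, 31, 27, 23, 9, 63, 140, 117, 10, 70, 143, 154, 148, 147, 146, 151, 154, 104, 78, 81, 80, 81, 80, 75, 147, 124, 97]
```

The handle sits about 2 mm sideways inside its 6 mm notch play, with no rise, so the pole is seated. Handing in.

```bash
python3 -c "
from cell import robot
print(robot.hand_in())"
```

```text
the job is handed in; nothing more can be done
None
```

The job is handed in (no verdict came back) at about 23.5 s of the 70 s: the shutter is down on its sill (judged by about 7 N of pull moving it no further, after about 0.13 m of measured travel), the pole is back in its notches hook down and released, the vent pointer is at the tall mark to within about 0.05 rad, and the mill, jar and tape show no movement in the pictures.

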